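Turn a test bake out of its tins onto the cooling rack in order

ROBOT

A 6-joint arm with a two-finger parallel gripper is mounted at the origin on the work surface. World frame = base frame: x ahead of the robot, y to its left, z up, the work surface at z = 0. Lengths are in m, angles in rad, forces in N, time in s.
With the tool pointing down it reaches from about 0.35 to 0.975 m from the base axis. Payload 4.9 kg.
Tool frame: the origin (TCP) lies at the very end of the fingers, on their centre line; the grasp point (between the pads) lies 19 mm behind it (ctrl.pinch_z is the distance from the TCP to the grasp point, in m); z points along the fingers, y is the direction in which the jaws open and shut (so a half turn about z gives the same grasp; the last joint's range is limited). The gripper opens to 85 mm and grips with 20 to 120 N. Pads are 22 mm wide; open, the fingers measure 114 mm over their backs; the gripper's body (76 mm by 85 mm) begins 54 mm behind the grasp point. The pads swing forward as they close: fully open they stand 13 mm farther back than shut.
Start: joints at [-1.429, 0.053, 1.613, -0, 1.476, -0.119], TCP at [0.161, -0.604, 0.231] pointing down, gripper open.
Joint ranges: [-3.01, 3.01], [-1.01, 2.22], [0.06, 2.58], [-1.02, 4.17], [0.09, 2.62], [-3.14, 3.14]. Speed limits (rad/s): [2.57, 2.57, 3.14, 3.14, 3.14, 3.14].

INTERFACE

Orientations are given as a rotation vector (axis times angle).
In Python, from station import ctrl gives the robot as it stands.
- The arm moves only by the tool carry_out, never from a script. Its argument "series" is a list of rows, each a list of 7 numbers: the shift along the world's x, y, z each as a share of 0.025 m, from -1 to 1, then the turn, a rotation vector about the world's x, y, z each as a share of 0.1 rad, from -1 to 1, then the opening, from 0 (shut) to 1 (fully open). A call has 1 to 12 rows; each row shifts and turns the commanded pose from where the row before left it; what a row does not reach is not made up. A row lasts 1/10 s, in which the tool goes at most 50 mm and 8.59 degrees, less where a joint would pass 70% of its speed; a pose out of reach is approached as far as the arm can. A call with a number of a shift or a turn outside -1 to 1 is refused whole. A call with a gripper value outside its range is refused whole. The fingers move at their own pace and stop on an object; "grip_force" is the grip in N (left out, the last holds). Time passes only in rows, so rows that do not move let the fingers close. It gives the time, the measured TCP pose, the force and the opening at its end, in the units of the state.
- ctrl.get_obs(): the state, without advancing time (a new reading comes with each control period).
- ctrl.get_image(name): name is "scene" or "top"; returns a dict with "frame" (384x512x3 uint8, blue, green, red), "fx", "fy", "cx", "cy" (pixels), "k1" (the pictures are not rectified: a ray, as slopes to the right and down, at radius r is drawn at 1 + k1 r^2 times it, then the intrinsics apply), "R" (3x3) and "t" (3): a world point X has camera coordinates R X + t. Camera axes: x right, y down, z forward; pixel columns grow to the right and rows downward; lengths in m; the calibration is good to about 2 mm. A picture is of the moment at which its call begins. There is no depth.
- ctrl.finish_job(): hands the job in, once; it reports no verdict.
Trained networks look in a picture, given as the dict that the camera call returned (one of the last four; its "shot" number tells which), for a name from the list of things; names that differ only in an ending like _2 or _b are one class to them, and where a whole thing is asked for, a point or a joint stands for the part that bears it (a point fixed in the world has none). Each returns a list of dicts, best first, with "p" (0 to 1); they miss things now and then, are a little off and sometimes report something else, mostly with a low value. They report only what shows in the picture. A call takes as long as a camera call. They do not tell look-alikes from the thing itself.
- ctrl.trace(picture, name): "mask" (384x512 bool, what is visible of it) and "rect" ([left, top, width, height] as shares, 0 to 1, of the picture: columns of its width, rows of its height, round what is visible of it).
- ctrl.mark_of(picture, name): "position" ([column, row] as shares, 0 to 1, of the picture: columns of its width, rows of its height: a listed point, or the origin of a listed thing).
The state is a dict: "t": time; "q": joint angles; "dq": joint speeds; "effort": joint torques, N m; "tool_pos": TCP position; "tool_rot": TCP orientation; "contact_force": force on the tool from outside, world axes, zero at the start; "wrist_torque": the same for the moment, N m; "opening": finger opening in m.
Only numpy, scipy, OpenCV 4.12 (cv2) and the standard library are available. Lean on these libraries where they do the work, as an engineer would, in place of code of your own. Each camera call takes 0.05 s, during which the arm holds its last target.

TASK

The four mini loaves in the strapped tins are a test bake, each from a different dough, and only their order tells which is which. Lift each loaf out of its tin and set it down upright in the middle of a lane of the wire cooling rack, lying along the lane, one loaf to a lane, in the same left-to-right order as in the tins (left and right as the robot sees them). Set them down gently: do not drop a loaf onto the rack or the bench, or tip one over.

Things in the scene. Friction and masses are not known exactly. Their poses are not given: they have to be found in the camera images.
- loaf_long: mini loaf, crusty and brown, rigid, 0.1 to 0.15 kg, with one long pale slash along the middle of its top. Origin: centre of its underside; z up, x along its length. 78 mm high; the foot in the tin is 80 long x 44 wide, widening to 83 x 47 at 40 mm up; from 40 to 66 mm up is the straight-sided crown, 90 long (x) x 54 wide (y), the place to grip it across its width; above that the top narrows, rounded. It stands loosely in its tin (about 2 mm play)
- loaf_three: mini loaf, crusty and brown, rigid, 0.1 to 0.15 kg, with three short pale diagonal slashes across its top. Origin: centre of its underside; z up, x along its length. 78 mm high; the foot in the tin is 80 long x 44 wide, widening to 83 x 47 at 40 mm up; from 40 to 66 mm up is the straight-sided crown, 90 long (x) x 54 wide (y), the place to grip it across its width; above that the top narrows, rounded. It stands loosely in its tin (about 2 mm play)
- loaf_cross: mini loaf, crusty and brown, rigid, 0.1 to 0.15 kg, with a pale cross cut in its top. Origin: centre of its underside; z up, x along its length. 78 mm high; the foot in the tin is 80 long x 44 wide, widening to 83 x 47 at 40 mm up; from 40 to 66 mm up is the straight-sided crown, 90 long (x) x 54 wide (y), the place to grip it across its width; above that the top narrows, rounded. It stands loosely in its tin (about 2 mm play)
- loaf_twin: mini loaf, crusty and brown, rigid, 0.1 to 0.15 kg, with an uncut top of two humps, one at each end, with a cleft between. Origin: centre of its underside; z up, x along its length. 78 mm high; the foot in the tin is 80 long x 44 wide, widening to 83 x 47 at 40 mm up; from 40 to 66 mm up is the straight-sided crown, 90 long (x) x 54 wide (y), the place to grip it across its width; above that the top narrows, rounded. It stands loosely in its tin (about 2 mm play)
- tin_long: fixed dark metal mini-loaf tin that loaf_long starts in; the four tins look alike. Origin: centre of its underside; z up, x along its length. Inner floor 2 mm above the origin, inside 85 x 49 at the floor and 90 x 54 at the rim, rim top 39 mm above the origin, 97 x 61 over the rim. The loaf's crown starts 3 mm above the rim; it lifts straight out (40 mm)
- tin_three: fixed dark metal mini-loaf tin that loaf_three starts in; the four tins look alike. Origin: centre of its underside; z up, x along its length. Inner floor 2 mm above the origin, inside 85 x 49 at the floor and 90 x 54 at the rim, rim top 39 mm above the origin, 97 x 61 over the rim. The loaf's crown starts 3 mm above the rim; it lifts straight out (40 mm)
- tin_cross: fixed dark metal mini-loaf tin that loaf_cross starts in; the four tins look alike. Origin: centre of its underside; z up, x along its length. Inner floor 2 mm above the origin, inside 85 x 49 at the floor and 90 x 54 at the rim, rim top 39 mm above the origin, 97 x 61 over the rim. The loaf's crown starts 3 mm above the rim; it lifts straight out (40 mm)
- tin_twin: fixed dark metal mini-loaf tin that loaf_twin starts in; the four tins look alike. Origin: centre of its underside; z up, x along its length. Inner floor 2 mm above the origin, inside 85 x 49 at the floor and 90 x 54 at the rim, rim top 39 mm above the origin, 97 x 61 over the rim. The loaf's crown starts 3 mm above the rim; it lifts straight out (40 mm)
- pan: fixed strapped set: the four tins side by side in a row in a riveted steel band, on a low wire grid. Origin: centre of its foot on the bench; z up, y along the row, x along the tins' length. 160 (x) x 366 (y) mm; tins at y = -132, -44, 44, 132 mm in this frame in any order, tin undersides 20 mm up; so crowns are 54 wide with 34 mm between neighbours, their tops 100 mm above the bench. +y is to the robot's left (yaw within about 0.2 rad)
- rack: fixed wire cooling rack with four lanes side by side. Origin: centre of its foot on the bench; z up, y along the row of lanes, x along each lane. 160 (x) x 362 (y) mm, wire grid top 30 mm above the origin. Lane middles at x = 0, y = -132, -44, 44, 132 mm in this frame; the lanes lie between five low wire hoops, 5 mm thick, at y = -176, -88, 0, 88, 176 mm, which rise 15 mm above the grid. +y is to the robot's left (yaw within about 0.2 rad)
There are look-alikes about, which are no part of the job. What is shaped like the loaf_cross but red is not meant. Leave any turquoise look-alike of the loaf_three alone.

How it is judged:
By the outcome, as a careful person would: the job done as asked, in the order asked, and still so for the second after the job is handed in, with the robot touching nothing.
It also fails if it takes over 134 s, if anything falls off the work surface, if the arm or the gripper's body presses on something with over 40 N, if the wrist force passes 120 N, or if a joint passes its speed limit or range.

## Working session

There is one attempt and no reset: what is moved stays moved. The work goes in short steps, Python scripts to look and compute and a tool call to move; the robot and the scene stay as the last step left them, time stands still between calls to the robot, and variables do not carry over. Pictures are saved under pics/ and viewed, and the job is handed in when it is done.

Besides the shell and the picture viewer there is one more tool, called after ">>>" as name(argument=value, ...) on one line, values as JSON. carry_out: Moves the arm, as the interface text tells. Shift numbers are shares of 0.025 m and turn numbers shares of 0.1 rad, none past 1 either way. Its arguments: {"type":"object","properties":{"series":{"type":"array"},"grip_force":{"type":"number"}},"required":["series"]}

```bash
ls; mkdir -p pics
cat > h.py <<'E'
import numpy as np,cv2
from station import ctrl
def proj(P,X):
    X=np.atleast_2d(X); c=(P["R"]@X.T).T+P["t"]; s=c[:,:2]/c[:,2:]
    r2=(s**2).sum(1,keepdims=True); s=s*(1+P["k1"]*r2)
    return s*[P["fx"],P["fy"]]+[P["cx"],P["cy"]]
def ray(P,uv,z):
    uv=np.atleast_2d(uv).astype(float); d=(uv-[P["cx"],P["cy"]])/[P["fx"],P["fy"]]; s=d.copy()
    for _ in range(20): s=d/(1+P["k1"]*(s**2).sum(1,keepdims=True))
    v=np.c_[s,np.ones(len(s))]@np.array(P["R"]); o=-np.array(P["R"]).T@P["t"]
    return o+v*((z-o[2])/v[:,2:])
E
python3 - <<'E'
from h import *
o=ctrl.get_obs(); print({k:np.round(v,4) for k,v in o.items()}, ctrl.pinch_z)
for n in("scene","top"):
    P=ctrl.get_image(n); cv2.imwrite(f"pics/{n}0.png",P["frame"])
    print(n,P["t"],P["R"])
    for nm in "pan rack loaf_long loaf_three loaf_cross loaf_twin tin_long tin_three tin_cross tin_twin".split():
        for m in ctrl.mark_of(P,nm)[:4]:
            uv=np.array(m["position"])*[512,384]
            print(nm,round(m["p"],2),uv.round(1),ray(P,uv,0.022 if 'loaf' in nm else .02 if 'tin' in nm else 0)[0].round(3))
E
```

```text
pics
{'t': np.float64(0.0), 'q': array([-1.429 ,  0.0534,  1.6143, -0.    ,  1.476 , -0.119 ]), 'dq': array([-0.0001,  0.001 , -0.0001,  0.0012, -0.0003, -0.0006]), 'effort': array([-1.60000e-03, -3.93687e+01, -3.70175e+01, -2.00000e-04,
        7.00000e-03,  0.00000e+00]), 'tool_pos': array([ 0.1611, -0.6032,  0.23  ]), 'tool_rot': array([-3.1129, -0.4083,  0.    ]), 'contact_force': array([ 0.1673,  0.0979, -0.2308]), 'wrist_torque': array([ 0.0155, -0.0059,  0.0377]), 'opening': np.float64(0.0854)} 0.0187
scene [ 0.43404524 -0.17240316  1.26439112] [[-0.85671773  0.51550285 -0.0170747 ]
 [ 0.32614817  0.51578811 -0.79220578]
 [-0.39957741 -0.68426561 -0.61001513]]
pan 0.8 [316.7 230.8] [0.472 0.225 0.   ]
rack 0.86 [223.4 156. ] [ 0.512 -0.227  0.   ]
loaf_long 0.96 [301.6 213.4] [0.48  0.17  0.022]
loaf_long 0.34 [278.4 199. ] [0.499 0.087 0.022]
loaf_long 0.33 [316.2 228.8] [0.484 0.236 0.022]
loaf_three 0.97 [281.5 199.3] [0.492 0.093 0.022]
loaf_three 0.57 [234.8 242.7] [0.678 0.171 0.022]
loaf_cross 0.98 [359.4 248.2] [0.44  0.34  0.022]
loaf_cross 0.93 [403.4 327.8] [0.514 0
[... 434 characters left out ...]
97402739  0.0482239  -0.2212354 ]
 [ 0.22066927 -0.01683036 -0.97520347]]
pan 0.82 [217.5 224.6] [0.482 0.22  0.   ]
rack 0.61 [348.5 208.6] [ 0.515 -0.233  0.   ]
loaf_long 0.9 [231.5 221.6] [0.487 0.171 0.022]
loaf_three 0.62 [257.4 215.9] [0.502 0.083 0.022]
loaf_three 0.58 [241.1 172.3] [0.657 0.132 0.022]
loaf_cross 0.8 [176.  233.7] [0.455 0.357 0.022]
loaf_cross 0.56 [125.3 219.3] [0.512 0.528 0.022]
loaf_twin 0.82 [204.9 230. ] [0.463 0.261 0.022]
tin_long 0.55 [231.7 221. ] [0.489 0.17  0.02 ]
tin_three 0.46 [255.2 221.6] [0.483 0.091 0.02 ]
tin_cross 0.4 [175.9 229.5] [0.469 0.358 0.02 ]
tin_twin 0.55 [200.9 227.2] [0.473 0.274 0.02 ]
tin_twin 0.55 [176.3 232.4] [0.46  0.357 0.02 ]
```

View pics/scene0.png

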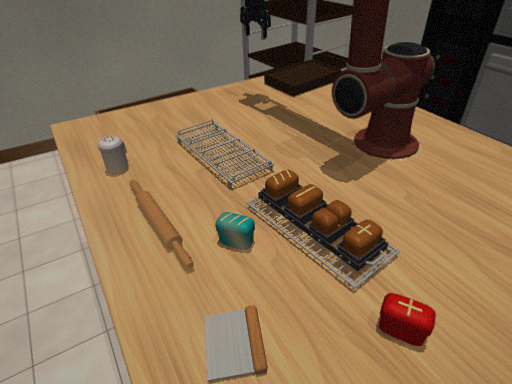

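View pics/top0.png

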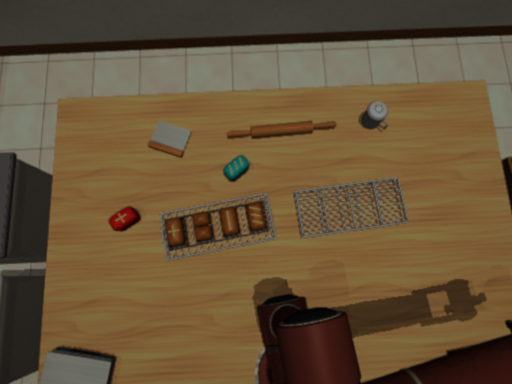

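Run:
```python
from h import *
import pickle
S={}
for n in("scene","top"):
    P=ctrl.get_image(n); D=dict(P=P)
    for nm in "pan rack loaf_long loaf_three loaf_cross loaf_twin".split():
        D[nm]=[(m["p"],m["mask"],m["rect"]) for m in ctrl.trace(P,nm)[:3]]
        print(n,nm,[(round(m[0],2),int(m[1].sum()),(np.array(m[2])*[512,384,512,384]).round(0)) for m in D[nm]])
    S[n]=D
pickle.dump(S,open("S.pkl","wb"))
f=S["top"]["P"]["frame"]; a=cv2.resize(f[165:275,150:290],None,fx=5,fy=5,interpolation=3); cv2.imwrite("pics/a.png",a)
a=cv2.resize(f[165:250,285:415],None,fx=6,fy=6,interpolation=3); cv2.imwrite("pics/b.png",a)
f=S["scene"]["P"]["frame"]; a=cv2.resize(f[160:290,240:405],None,fx=4.5,fy=4.5,interpolation=3); cv2.imwrite("pics/c.png",a)
a=cv2.resize(f[110:195,170:280],None,fx=7,fy=7,interpolation=3); cv2.imwrite("pics/d.png",a)
```

```text
scene pan [(0.89, 1725, array([248., 191., 151.,  99.]))]
scene rack [(0.63, 1039, array([180., 125.,  93.,  63.]))]
scene loaf_long [(0.66, 786, array([286., 186.,  35.,  34.])), (0.5, 334, array([336., 239.,  52.,  25.]))]
scene loaf_three [(0.9, 669, array([265., 173.,  34.,  23.])), (0.74, 1111, array([214., 214.,  39.,  38.]))]
scene loaf_cross [(0.86, 2201, array([379., 294.,  58.,  52.])), (0.85, 1054, array([343., 217.,  40.,  41.]))]
scene loaf_twin [(0.64, 905, array([309., 199.,  40.,  37.]))]
top pan [(0.74, 411, array([160., 197., 114.,  64.]))]
top rack [(0.8, 1299, array([295., 176., 112.,  58.]))]
top loaf_long [(0.83, 441, array([218., 205.,  19.,  32.]))]
top loaf_three [(0.79, 430, array([226., 155.,  25.,  29.])), (0.77, 441, array([247., 200.,  19.,  32.])), (0.5, 62, array([168., 215.,  18.,  32.]))]
top loaf_cross [(0.87, 510, array([163., 217.,  21.,  30.])), (0.87, 494, array([108., 204.,  32.,  26.]))]
top loaf_twin [(0.76, 492, array([194., 211.,  18.,  30.]))]
```

View pics/b.png

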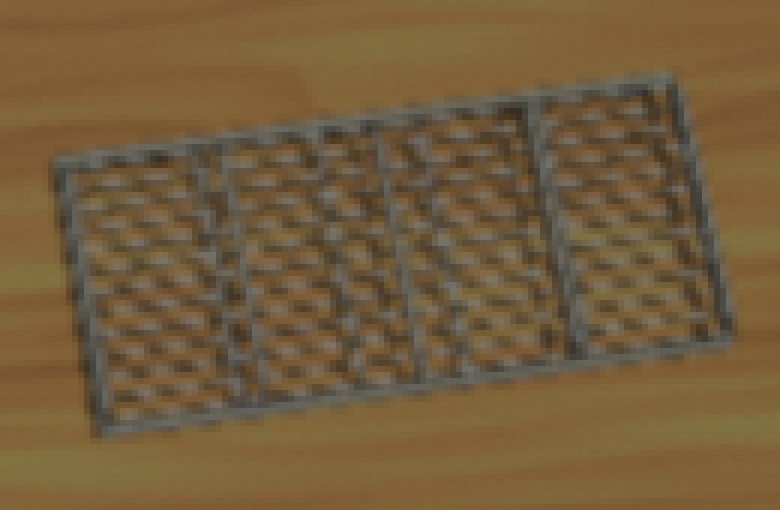

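View pics/d.png

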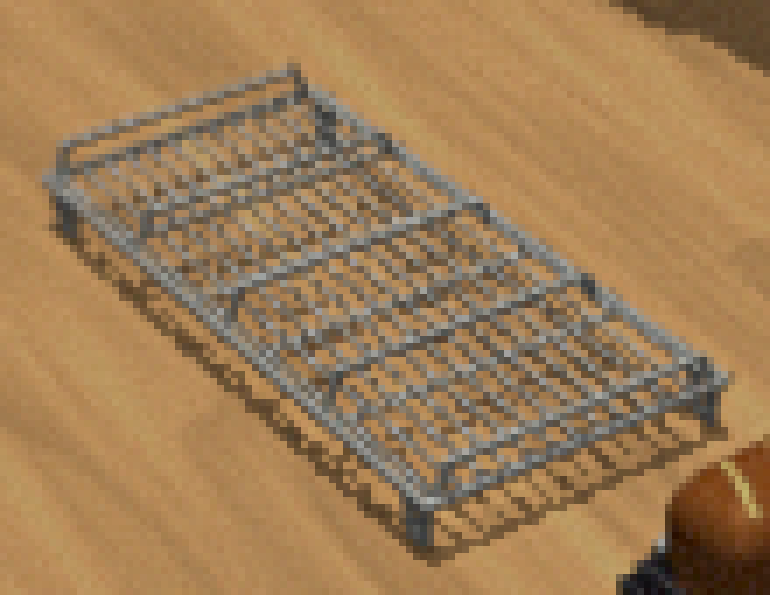

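View pics/a.png

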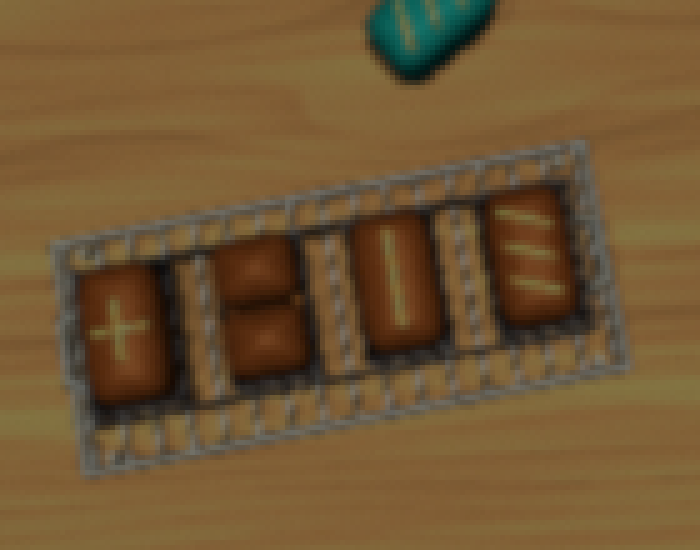

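View pics/c.png

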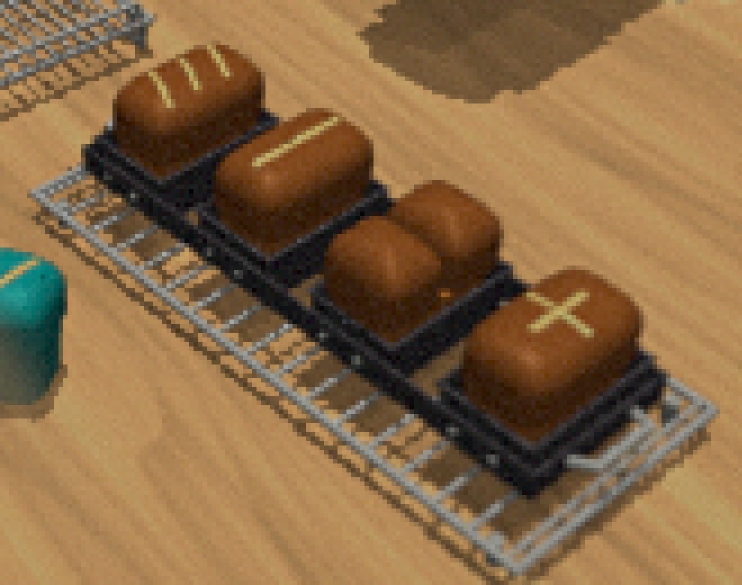

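```bash
cat > fit.py <<'E'
from h import *
import pickle
from scipy.optimize import minimize,least_squares
S=pickle.load(open("S.pkl","rb"))
def tf(p,X):
    c,s=np.cos(p[2]),np.sin(p[2]); X=np.atleast_2d(X).astype(float)
    return np.c_[p[0]+c*X[:,0]-s*X[:,1],p[1]+s*X[:,0]+c*X[:,1],X[:,2]]
U=lambda px,z,o:(np.array(px)+.5)/z-.5+np.array(o)
# rack
T=U([(52,158),(675,75),(735,345),(100,435)],6,(285,165)); Tm=np.array([[.08,.181,.028],[.08,-.181,.028],[-.08,-.181,.028],[-.08,.181,.028]])
C=U([(45,180),(430,502),(728,380)],7,(170,110)); Cm=np.array([[.08,-.181,.028],[.08,.181,.028],[-.08,.181,.028]])
Pt,Ps=S["top"]["P"],S["scene"]["P"]
for use in ("both","top","scene"):
    def r(p):
        a=(proj(Pt,tf(p,Tm))-T).ravel(); b=(proj(Ps,tf(p,Cm))-C).ravel()
        return np.r_[a,b] if use=="both" else a if use=="top" else b
    q=least_squares(r,[.51,-.23,.1]); print("rack",use,q.x.round(4),q.fun.round(1))
    if use=="both": rack=q.x
# pan by loaf masks
def loafpts(y):
    P=[]
    for z,a,b in((.062,.045,.027),(.064,.045,.027),(.088,.045,.027),(.095,.040,.022),(.100,.032,.014)):
        for sx,sy in((1,.75),(.9,.93),(.75,1)):
            for i in(1,-1):
                for j in(1,-1): P.append([i*a*sx,y+j*b*sy,z])
    return np.array(P)
names=dict(loaf_cross=.132,loaf_twin=.044,loaf_long=-.044,loaf_three=-.132)
def pick(n,nm):
    P=S[n]["P"]; e=proj(P,tf([.478,.22,.17],[[0,names[nm],.08]]))[0]
    best=min(S[n][nm],key=lambda m:np.hypot(*(np.array(np.nonzero(m[1])).mean(1)[::-1]-e)))
    return best[1]
M={(n,nm):pick(n,nm) for n in("scene","top") for nm in names}
def hull(P,pts,K=8):
    uv=proj(P,pts); h=cv2.convexHull(((uv+.5)*K-.5).astype(np.float32))
    im=np.zeros((384*K,512*K),np.uint8); return h
def iou(p,keys):
    t=0
    for n,nm in keys:
        m=M[n,nm]; K=4; P=S[n]["P"]
        r,c=np.nonzero(m); r0,c0=r.min()-12,c.min()-12; sub=m[r0:r.max()+13,c0:c.max()+13].astype(np.uint8)
        big=cv2.resize(sub,None,fx=K,fy=K,interpolation=0)
        uv=(proj(P,tf(p,loafpts(names[nm])))-[c0,r0]+.5)*K-.5
        h=cv2.convexHull((uv*16).round().astype(np.int32)); im=np.zeros_like(big); cv2.fillConvexPoly(im,h,1,shift=4)
        t+=(im&big).sum()/(im|big).sum()
    return t/len(keys)
pan=None
for use in(("scene","top"),("top",),("scene",)):
    keys=[k for k in M if k[0] in use]
    q=minimize(lambda p:-iou(p*[1,1,3],keys),np.array([.478,.22,.17/3]),method="Nelder-Mead",options=dict(initial_simplex=np.array([[.478,.22,.05],[.49,.22,.05],[.478,.23,.05],[.478,.22,.065]]),xatol=1e-4))
    x=q.x*[1,1,3]; print("pan",use,x.round(4),-q.fun)
    if pan is None: pan=x
print({k:round(iou(pan,[k]),2) for k in M})
if __name__=="__main__":
    for n,o,z,sz in(("scene",(170,110),3.2,(240,185)),("top",(150,160),2.9,(270,115))):
        f=S[n]["P"]["frame"]; a=cv2.resize(f[o[1]:o[1]+sz[1],o[0]:o[0]+sz[0]],None,fx=z,fy=z,interpolation=3)
        def line(pts,c):
            uv=((proj(S[n]["P"],pts)-o+.5)*z-.5); cv2.polylines(a,[(uv*16).astype(np.int32)],False,c,1,cv2.LINE_AA,4)
        for y in(-.176,-.088,0,.088,.176): line(tf(rack,[[x,y,.045] for x in(-.07,.07)]),(0,255,255))
        line(tf(rack,[[x,y,.028] for x,y in((-.08,-.181),(.08,-.181),(.08,.181),(-.08,.181),(-.08,-.181))]),(0,0,255))
        line(tf(pan,[[x,y,.02] for x,y in((-.08,-.183),(.08,-.183),(.08,.183),(-.08,.183),(-.08,-.183))]),(0,0,255))
        for y in names.values():
            line(tf(pan,[[x,y+w,.059] for x,w in((-.0485,-.0305),(.0485,-.0305),(.0485,.0305),(-.0485,.0305),(-.0485,-.0305))]),(255,255,0))
            line(tf(pan,[[x,y+w,.1] for x,w in((-.03,-.0),(.03,-.0))]),(0,255,0))
        cv2.imwrite(f"pics/ov_{n}.png",a)
E
python3 fit.py
```

```text
rack both [ 0.5155 -0.2317  0.0907] [ 0.2  0.5 -0.3  0.   0.2  0.7 -0.1  0.9 -1.2 -0.6 -0.8  1.3  0.2  0.2]
rack top [ 0.5173 -0.2319  0.0878] [ 0.2 -0.2 -0.2 -0.4  0.1  0.3 -0.2  0.2]
rack scene [ 0.5126 -0.2332  0.0897] [-0.5 -1.  -0.2  0.7  0.7 -0.3]
pan ('scene', 'top') [0.4759 0.221  0.145 ] 0.9053083919514805
pan ('top',) [0.4766 0.2205 0.1388] 0.9051040898993037
pan ('scene',) [0.4746 0.2217 0.1465] 0.9189247443415545
{('scene', 'loaf_cross'): np.float64(0.91), ('scene', 'loaf_twin'): np.float64(0.95), ('scene', 'loaf_long'): np.float64(0.9), ('scene', 'loaf_three'): np.float64(0.9), ('top', 'loaf_cross'): np.float64(0.9), ('top', 'loaf_twin'): np.float64(0.92), ('top', 'loaf_long'): np.float64(0.88), ('top', 'loaf_three'): np.float64(0.9)}
```

View pics/ov_scene.png

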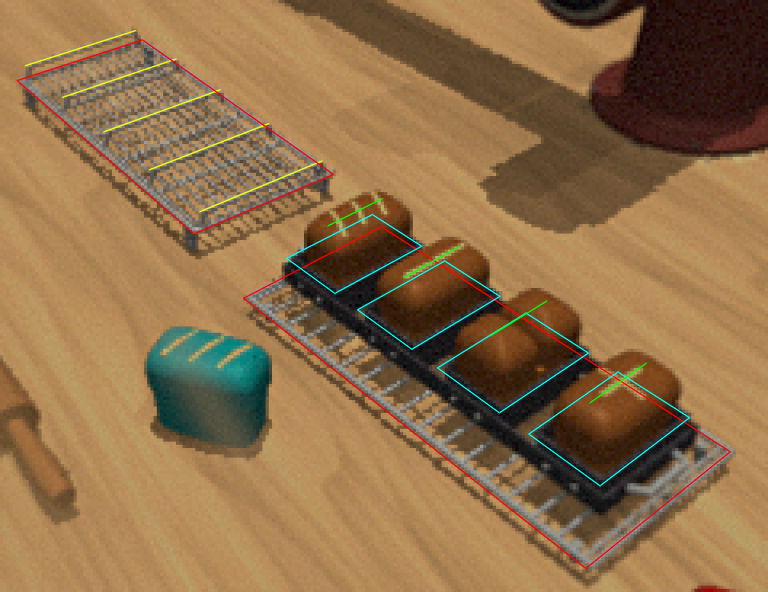

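View pics/ov_top.png

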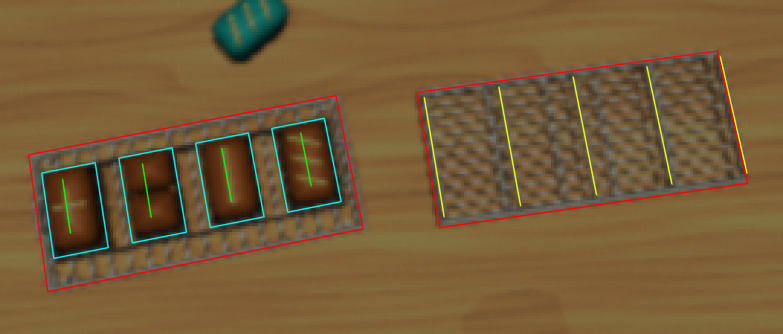

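Run:
```python
from fit import *
for nm,y,a,c in(("cross",.132,(119,328),(560,313)),("long",-.044,(396,278),(297,141)),("three",-.132,(528,252),(190,75)),("twin",.044,(263,303),(418,228))):
    ua=U(a,5,(150,165)); uc=U(c,4.5,(240,160))
    X=least_squares(lambda X:np.r_[proj(Pt,X)[0]-ua,proj(Ps,X)[0]-uc],tf(pan,[[0,y,.1]])[0])
    print(nm,X.x.round(4),X.fun.round(2),"model",tf(pan,[[0,y,.1]])[0].round(4),ray(Pt,ua,.1)[0].round(4),ray(Ps,uc,.1)[0].round(4))
# pan corners
T=U([(52,243),(583,142),(632,370),(88,475)],5,(150,165)); Tm=np.array([[.08,.183,.018],[.08,-.183,.018],[-.08,-.183,.018],[-.08,.183,.018]])
C=U([(32,192),(515,572),(717,410)],4.5,(240,160)); Cm=np.array([[.08,-.183,.018],[.08,.183,.018],[-.08,.183,.018]])
for use in ("both","top","scene"):
    def r(p):
        a=(proj(Pt,tf(p,Tm))-T).ravel(); b=(proj(Ps,tf(p,Cm))-C).ravel()
        return np.r_[a,b] if use=="both" else a if use=="top" else b
    q=least_squares(r,[.48,.22,.1]); print("pan",use,q.x.round(4),q.fun.round(1))
```

```text
rack both [ 0.5155 -0.2317  0.0907] [ 0.2  0.5 -0.3  0.   0.2  0.7 -0.1  0.9 -1.2 -0.6 -0.8  1.3  0.2  0.2]
rack top [ 0.5173 -0.2319  0.0878] [ 0.2 -0.2 -0.2 -0.4  0.1  0.3 -0.2  0.2]
rack scene [ 0.5126 -0.2332  0.0897] [-0.5 -1.  -0.2  0.7  0.7 -0.3]
pan ('scene', 'top') [0.4759 0.221  0.145 ] 0.9053083919514805
pan ('top',) [0.4766 0.2205 0.1388] 0.9051040898993037
pan ('scene',) [0.4746 0.2217 0.1465] 0.9189247443415545
{('scene', 'loaf_cross'): np.float64(0.91), ('scene', 'loaf_twin'): np.float64(0.95), ('scene', 'loaf_long'): np.float64(0.9), ('scene', 'loaf_three'): np.float64(0.9), ('top', 'loaf_cross'): np.float64(0.9), ('top', 'loaf_twin'): np.float64(0.92), ('top', 'loaf_long'): np.float64(0.88), ('top', 'loaf_three'): np.float64(0.9)}
cross [0.4554 0.3515 0.0992] [-0.86  0.84 -0.81 -0.08] model [0.4568 0.3516 0.1   ] [0.4578 0.3486 0.1   ] [0.4549 0.3532 0.1   ]
long [0.4792 0.1755 0.0989] [-0.46  0.56 -0.56 -0.08] model [0.4823 0.1775 0.1   ] [0.4808 0.1739 0.1   ] [0.4791 0.1776 0.1   ]
three [0.4924 0.0907 0.0978] [-0.27  0.37 -0.37 -0.06] model [0.495  0.0904 0.1   ] [0.4932 0.0898 0.1   ] [0.4935 0.094  0.1   ]
twin [0.467  0.2619 0.0933] [-0.89  0.98 -0.96 -0.12] model [0.4696 0.2646 0.1   ] [0.4691 0.2581 0.1   ] [0.4712 0.2692 0.1   ]
pan both [0.4732 0.2198 0.1462] [-0.1  0.6 -0.5  0.3 -0.8  0.6 -0.6  1.3 -0.5  0.5 -0.9  0.1 -1.  -0.3]
pan top [0.4755 0.218  0.1433] [ 0.5 -0.2  0.1 -0.3 -0.4  0.  -0.2  0.5]
pan scene [0.4714 0.2207 0.1441] [ 0.4  0.4 -0.1  0.  -0.1 -0.2]
```

>>> carry_out(series=[[0.44, 0.92, 0, 0, 0, -0.05, 0.85], [0.44, 0.92, 0, 0, 0, -0.05, 0.85], [0.44, 0.92, 0, 0, 0, -0.05, 0.85], [0.44, 0.92, 0, 0, 0, -0.05, 0.85], [0.44, 0.92, 0, 0, 0, -0.05, 0.85], [0.44, 0.92, 0, 0, 0, -0.05, 0.85], [0.44, 0.92, 0, 0, 0, -0.05, 0.85], [0.44, 0.92, 0, 0, 0, -0.05, 0.85], [0.44, 0.92, 0, 0, 0, -0.05, 0.85], [0.44, 0.92, 0, 0, 0, -0.05, 0.85], [0.44, 0.92, 0, 0, 0, -0.05, 0.85], [0.44, 0.92, 0, 0, 0, -0.05, 0.85]], grip_force=40)

```text
t: 3.0
tool_pos: [0.2935, -0.3269, 0.2315]
tool_rot: [3.125, 0.314, 0.0]
contact_force: [0.4, -1.0, 0.8]
opening: 0.0728
```

>>> carry_out(series=[[0.44, 0.92, 0, 0, 0, -0.05, 0.85], [0.44, 0.92, 0, 0, 0, -0.05, 0.85], [0.44, 0.92, 0, 0, 0, -0.05, 0.85], [0.44, 0.92, 0, 0, 0, -0.05, 0.85], [0.44, 0.92, 0, 0, 0, -0.05, 0.85], [0.44, 0.92, 0, 0, 0, -0.05, 0.85], [0.44, 0.92, 0, 0, 0, -0.05, 0.85], [0.44, 0.92, 0, 0, 0, -0.05, 0.85], [0.44, 0.92, 0, 0, 0, -0.05, 0.85], [0.44, 0.92, 0, 0, 0, -0.05, 0.85], [0.44, 0.92, 0, 0, 0, -0.05, 0.85], [0.44, 0.92, 0, 0, 0, -0.05, 0.85]])

```text
t: 4.2
tool_pos: [0.4255, -0.0508, 0.2316]
tool_rot: [3.134, 0.221, 0.001]
contact_force: [0.7, -0.2, 0.5]
opening: 0.0726
```

>>> carry_out(series=[[0.44, 0.92, -0.2, 0, 0, 0, 0.85], [0.44, 0.92, -0.2, 0, 0, 0, 0.85], [0.44, 0.92, -0.2, 0, 0, 0, 0.85], [0.44, 0.92, -0.2, 0, 0, 0, 0.85], [0.44, 0.92, -0.2, 0, 0, 0, 0.85], [0, 0, 0, 0, 0, 0, 0.85], [0, 0, 0, 0, 0, 0, 0.85]])

```text
t: 4.9
tool_pos: [0.48, 0.0633, 0.2062]
tool_rot: [3.133, 0.223, -0.001]
contact_force: [-0.5, 0.3, 0.6]
opening: 0.0726
```

>>> carry_out(series=[[0.27, 0.52, 0, 0, 0, 0.02, 0.85], [0.27, 0.52, 0, 0, 0, 0.02, 0.85], [0, 0, -0.6, 0, 0, 0, 0.85], [0, 0, -0.6, 0, 0, 0, 0.85], [0, 0, -0.6, 0, 0, 0, 0.85], [0, 0, -0.6, 0, 0, 0, 0.85], [0, 0, -0.6, 0, 0, 0, 0.85], [0, 0, -0.4, 0, 0, 0, 0.85], [0, 0, 0, 0, 0, 0, 0.85], [0, 0, 0, 0, 0, 0, 0.85]])

```text
t: 5.9
tool_pos: [0.4938, 0.0891, 0.1213]
tool_rot: [3.133, 0.227, 0.0]
contact_force: [0.1, 0.8, -0.2]
opening: 0.0726
```

```bash
cat > look.py <<'E'
from h import *
import sys
tag=sys.argv[1]; u,v=float(sys.argv[2]),float(sys.argv[3])
def crop(n,w,h,z):
    P=ctrl.get_image(n); o=ctrl.get_obs()
    c=proj(P,[[float(sys.argv[2]),float(sys.argv[3]),.08]])[0]
    x=int(np.clip(c[0]-w/2,0,512-w)); y=int(np.clip(c[1]-h/2,0,384-h))
    return cv2.resize(P["frame"][y:y+h,x:x+w],None,fx=z,fy=z,interpolation=3)
a=crop("scene",110,100,4); b=crop("top",75,100,4)
cv2.imwrite(f"pics/{tag}.png",np.hstack([a,b]))
o=ctrl.get_obs(); r=o["tool_rot"]; print(o["t"],o["tool_pos"].round(4),"yaw",round(2*np.arctan2(r[1]*np.sign(r[0]),abs(r[0])),4),r.round(4),o["contact_force"].round(1),round(float(o["opening"]),4))
E
python3 look.py l1 .4936 .0894
```

```text
6.0 [0.4944 0.0892 0.1223] yaw 0.1448 [3.1333e+00 2.2720e-01 2.8000e-03] [ 1.1 -0.2  0.4] 0.0728
```

View pics/l1.png

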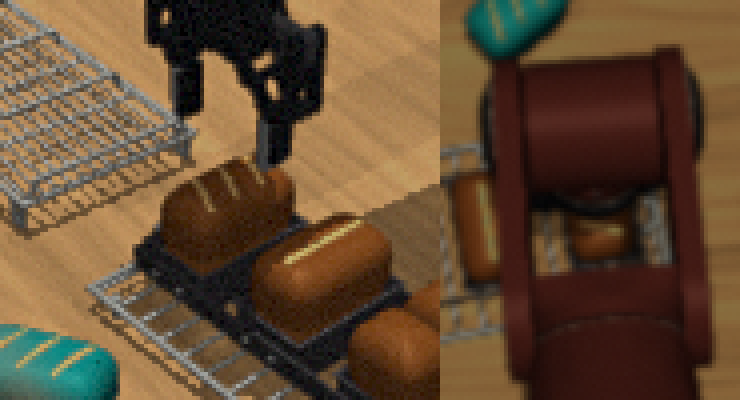

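>>> carry_out(series=[[0, 0, -0.4, 0, 0, 0, 0.85], [0, 0, -0.4, 0, 0, 0, 0.85], [0, 0, -0.4, 0, 0, 0, 0.85], [0, 0, -0.4, 0, 0, 0, 0.85], [0, 0, -0.3, 0, 0, 0, 0.85], [0, 0, -0.3, 0, 0, 0, 0.85], [0, 0, -0.2, 0, 0, 0, 0.85], [0, 0, 0, 0, 0, 0, 0.85]])

```text
t: 6.8
tool_pos: [0.4931, 0.0891, 0.0603]
tool_rot: [-3.133, -0.227, 0.003]
contact_force: [0.7, 0.2, -0.8]
opening: 0.0725
```

```bash
python3 look.py l2 .4936 .0894
```

```text
6.9 [0.4938 0.0892 0.0614] yaw 0.1448 [3.1334e+00 2.2720e-01 4.0000e-04] [-0.2  0.5  0.4] 0.0725
```

View pics/l2.png

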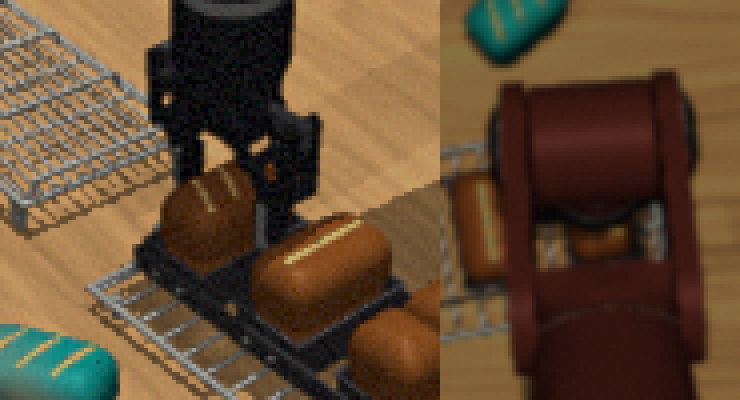

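>>> carry_out(series=[[0, 0, 0, 0, 0, 0, 0.6], [0, 0, 0, 0, 0, 0, 0.5], [0, 0, 0, 0, 0, 0, 0.4], [0, 0, 0, 0, 0, 0, 0.4], [0, 0, 0, 0, 0, 0, 0.4], [0, 0, 0, 0, 0, 0, 0.4]])

```text
t: 7.5
tool_pos: [0.4943, 0.0892, 0.0621]
tool_rot: [-3.133, -0.227, -0.002]
contact_force: [-0.1, 1.5, 5.4]
opening: 0.0535
```

>>> carry_out(series=[[0, 0, 0.2, 0, 0, 0, 0.4], [0, 0, 0.4, 0, 0, 0, 0.4], [0, 0, 0.5, 0, 0, 0, 0.4], [0, 0, 0.6, 0, 0, 0, 0.4], [0, 0, 0.6, 0, 0, 0, 0.4], [0, 0, 0.6, 0, 0, 0, 0.4], [0, 0, 0.6, 0, 0, 0, 0.4], [0, 0, 0.6, 0, 0, 0, 0.4], [0, 0, 0.6, 0, 0, 0, 0.4], [0, 0, 0.4, 0, 0, 0, 0.4], [0, 0, 0, 0, 0, 0, 0.4]])

```text
t: 8.6
tool_pos: [0.4948, 0.0892, 0.1911]
tool_rot: [3.133, 0.227, 0.006]
contact_force: [0.2, 1.2, -0.1]
opening: 0.0533
```

```bash
python3 look.py l3 .4936 .0894
```

```text
8.7 [0.4935 0.0892 0.1886] yaw 0.1448 [ 3.1334e+00  2.2730e-01 -5.0000e-04] [ 0.2  0.3 -1.7] 0.0531
```

View pics/l3.png

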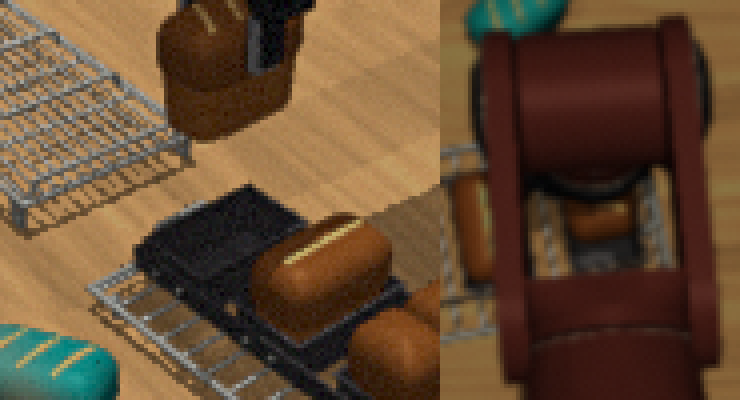

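>>> carry_out(series=[[0.06, -0.5, 0, 0, 0, -0.03, 0.4], [0.06, -0.9, 0, 0, 0, -0.03, 0.4], [0.06, -0.9, 0, 0, 0, -0.03, 0.4], [0.06, -0.9, 0, 0, 0, -0.03, 0.4], [0.06, -0.9, 0, 0, 0, -0.03, 0.4], [0.06, -0.9, 0, 0, 0, -0.03, 0.4], [0.06, -0.9, 0, 0, 0, -0.03, 0.4], [0.06, -0.9, 0, 0, 0, -0.03, 0.4], [0.06, -0.9, 0, 0, 0, -0.03, 0.4], [0.06, -0.9, 0, 0, 0, -0.03, 0.4], [0.06, -0.9, 0, 0, 0, -0.03, 0.4], [0.06, -0.9, 0, 0, 0, -0.03, 0.4]])

```text
t: 9.9
tool_pos: [0.5108, -0.1724, 0.1875]
tool_rot: [-3.136, -0.17, 0.003]
contact_force: [-0.1, 0.0, -1.9]
opening: 0.0531
```

>>> carry_out(series=[[0.06, -0.9, 0, 0, 0, -0.03, 0.4], [0.06, -0.9, 0, 0, 0, -0.03, 0.4], [0.06, -0.9, 0, 0, 0, -0.03, 0.4], [0.06, -0.9, 0, 0, 0, -0.03, 0.4], [0.06, -0.9, 0, 0, 0, -0.03, 0.4], [0.06, -0.9, 0, 0, 0, -0.03, 0.4], [0.06, -0.9, 0, 0, 0, 0, 0.4], [0.1, -0.7, 0, 0, 0, 0, 0.4], [0.1, -0.3, 0, 0, 0, 0, 0.4], [0, 0, 0, 0, 0, 0, 0.4], [0, 0, 0, 0, 0, 0, 0.4]])

```text
t: 11.0
tool_pos: [0.5272, -0.3528, 0.1885]
tool_rot: [-3.137, -0.143, 0.001]
contact_force: [-0.5, -0.7, -1.6]
opening: 0.0531
```

```bash
python3 look.py l4 .5269 -.3635
```

```text
11.1 [ 0.5272 -0.3525  0.1887] yaw 0.0917 [-3.1378e+00 -1.4400e-01  3.0000e-04] [-0.5  0.4 -2.9] 0.0531
```

>>> carry_out(series=[[0, -0.44, 0, 0, 0, 0, 0.4], [0, 0, -0.4, 0, 0, 0, 0.4], [0, 0, -0.6, 0, 0, 0, 0.4], [0, 0, -0.6, 0, 0, 0, 0.4], [0, 0, -0.6, 0, 0, 0, 0.4], [0, 0, -0.6, 0, 0, 0, 0.4], [0, 0, -0.6, 0, 0, 0, 0.4], [0, 0, -0.5, 0, 0, 0, 0.4], [0, 0, -0.4, 0, 0, 0, 0.4], [0, 0, -0.2, 0, 0, 0, 0.4], [0, 0, 0, 0, 0, 0, 0.4], [0, 0, 0, 0, 0, 0, 0.4]])

```text
t: 12.3
tool_pos: [0.5275, -0.3647, 0.0769]
tool_rot: [3.138, 0.143, 0.001]
contact_force: [-0.1, 0.4, -0.6]
opening: 0.0532
```

```bash
python3 look.py l5 .5269 -.3635
```

```text
12.4 [ 0.5277 -0.3648  0.0774] yaw 0.0908 [3.1371e+00 1.4250e-01 2.0000e-03] [ 0.2  0.2 -1.9] 0.0535
```

View pics/l5.png

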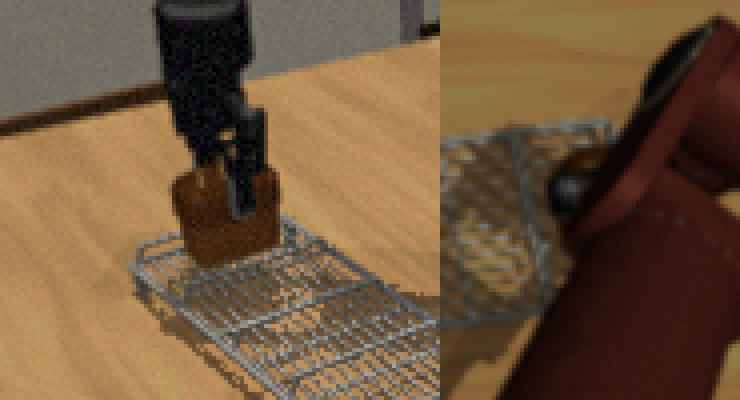

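>>> carry_out(series=[[0, 0.03, -0.1, 0, 0, 0, 0.4], [0, 0, -0.08, 0, 0, 0, 0.4], [0, 0, -0.04, 0, 0, 0, 0.4], [0, 0, 0, 0, 0, 0, 0.4], [0, 0, 0, 0, 0, 0, 0.4]])

```text
t: 12.9
tool_pos: [0.5271, -0.3635, 0.0707]
tool_rot: [-3.138, -0.143, 0.0]
contact_force: [-0.3, 0.1, -2.0]
opening: 0.0533
```

>>> carry_out(series=[[0, 0, -0.06, 0, 0, 0, 0.4], [0, 0, 0, 0, 0, 0, 0.4], [0, 0, 0, 0, 0, 0, 0.4]])

```text
t: 13.2
tool_pos: [0.5274, -0.3638, 0.0701]
tool_rot: [3.138, 0.143, 0.001]
contact_force: [-1.8, 1.0, 4.2]
opening: 0.053
```

>>> carry_out(series=[[0, 0, 0, 0, 0, 0, 0.66], [0, 0, 0, 0, 0, 0, 0.7], [0, 0, 0, 0, 0, 0, 0.8], [0, 0, 0, 0, 0, 0, 0.85], [0, 0, 0, 0, 0, 0, 0.85], [0, 0, 0.3, 0, 0, 0, 0.85], [0, 0, 0.5, 0, 0, 0, 0.85], [0, 0, 0.8, 0, 0, 0, 0.85], [0, 0, 0.8, 0, 0, 0, 0.85], [0, 0, 0.8, 0, 0, 0, 0.85], [0, 0, 0.8, 0, 0, 0, 0.85], [0, 0, 0.6, 0, 0, 0, 0.85]])

```text
t: 14.4
tool_pos: [0.5278, -0.3641, 0.1875]
tool_rot: [3.136, 0.143, 0.004]
contact_force: [0.4, 0.0, 0.9]
opening: 0.0729
```

```bash
python3 look.py l6 .5269 -.3635
```

```text
14.5 [ 0.5286 -0.3648  0.1886] yaw 0.0909 [3.1338 0.1425 0.0075] [-0.1 -0.8  0.6] 0.0725
```

View pics/l6.png

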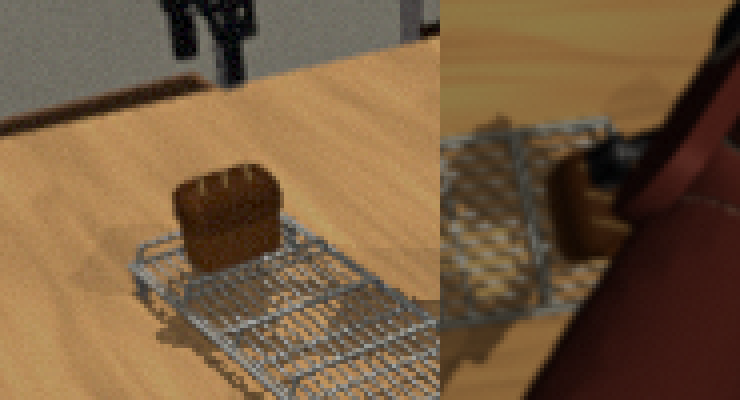

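>>> carry_out(series=[[-0.08, 0.9, 0, 0, 0, 0.02, 0.85], [-0.08, 0.9, 0, 0, 0, 0.02, 0.85], [-0.08, 0.9, 0, 0, 0, 0.02, 0.85], [-0.08, 0.9, 0, 0, 0, 0.02, 0.85], [-0.08, 0.9, 0, 0, 0, 0.02, 0.85], [-0.08, 0.9, 0, 0, 0, 0.02, 0.85], [-0.08, 0.9, 0, 0, 0, 0.02, 0.85], [-0.08, 0.9, 0, 0, 0, 0.02, 0.85], [-0.08, 0.9, 0, 0, 0, 0.02, 0.85], [-0.08, 0.9, 0, 0, 0, 0.02, 0.85], [-0.08, 0.9, 0, 0, 0, 0.02, 0.85], [-0.08, 0.9, 0, 0, 0, 0.02, 0.85]])

```text
t: 15.7
tool_pos: [0.5025, -0.0922, 0.1837]
tool_rot: [-3.136, -0.18, 0.001]
contact_force: [-0.7, 0.3, -0.4]
opening: 0.0729
```

>>> carry_out(series=[[-0.08, 0.9, 0, 0, 0, 0.03, 0.85], [-0.08, 0.9, 0, 0, 0, 0.03, 0.85], [-0.08, 0.9, 0, 0, 0, 0.03, 0.85], [-0.08, 0.9, 0, 0, 0, 0.03, 0.85], [-0.08, 0.9, 0, 0, 0, 0.03, 0.85], [-0.08, 0.9, 0, 0, 0, 0.03, 0.85], [-0.08, 0.9, 0, 0, 0, 0.03, 0.85], [-0.08, 0.9, 0, 0, 0, 0.03, 0.85], [-0.08, 0.9, 0, 0, 0, 0.03, 0.85], [-0.08, 0.9, 0, 0, 0, 0.03, 0.85], [0, 0, 0, 0, 0, 0, 0.85], [0, 0, 0, 0, 0, 0, 0.85]])

```text
t: 16.9
tool_pos: [0.4827, 0.1316, 0.1838]
tool_rot: [3.133, 0.229, -0.001]
contact_force: [0.5, -0.6, 0.3]
opening: 0.0728
```

```bash
python3 look.py l7 .4809 .1765
```

```text
17.0 [0.483  0.1309 0.184 ] yaw 0.1443 [ 3.133e+00  2.265e-01 -6.000e-04] [-0.2  0.  -0.1] 0.0726
```

>>> carry_out(series=[[-0.04, 0.91, 0, 0, 0, 0, 0.85], [-0.04, 0.91, 0, 0, 0, 0, 0.85], [0, 0, -0.6, 0, 0, 0, 0.85], [0, 0, -0.6, 0, 0, 0, 0.85], [0, 0, -0.6, 0, 0, 0, 0.85], [0, 0, -0.4, 0, 0, 0, 0.85], [0, 0, 0, 0, 0, 0, 0.85], [0, 0, 0, 0, 0, 0, 0.85]])

```text
t: 17.8
tool_pos: [0.4811, 0.1765, 0.1289]
tool_rot: [3.133, 0.226, -0.001]
contact_force: [0.1, -0.3, 0.0]
opening: 0.0722
```

```bash
python3 look.py l8 .4809 .1765
```

```text
17.9 [0.4818 0.1768 0.1301] yaw 0.1445 [-3.1333e+00 -2.2680e-01 -2.1000e-03] [0.4 0.3 0.3] 0.0727
```

View pics/l8.png

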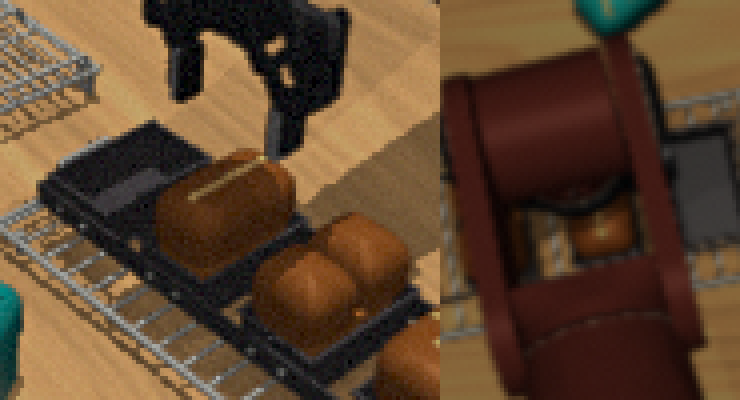

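>>> carry_out(series=[[0, 0, -0.5, 0, 0, 0, 0.85], [0, 0, -0.5, 0, 0, 0, 0.85], [0, 0, -0.5, 0, 0, 0, 0.85], [0, 0, -0.5, 0, 0, 0, 0.85], [0, 0, -0.4, 0, 0, 0, 0.85], [0, 0, -0.2, 0, 0, 0, 0.85], [0, 0, -0.12, 0, 0, 0, 0.85], [0, 0, 0, 0, 0, 0, 0.85], [0, 0, 0, 0, 0, 0, 0.85]])

```text
t: 18.8
tool_pos: [0.4816, 0.177, 0.0618]
tool_rot: [-3.133, -0.227, -0.002]
contact_force: [-0.1, -1.0, 0.4]
opening: 0.0725
```

>>> carry_out(series=[[0, 0, 0, 0, 0, 0, 0.6], [0, 0, 0, 0, 0, 0, 0.5], [0, 0, 0, 0, 0, 0, 0.4], [0, 0, 0, 0, 0, 0, 0.4], [0, 0, 0, 0, 0, 0, 0.4], [0, 0, 0, 0, 0, 0, 0.4]])

```text
t: 19.4
tool_pos: [0.4819, 0.177, 0.0622]
tool_rot: [-3.133, -0.227, -0.002]
contact_force: [-0.7, -0.5, 5.4]
opening: 0.0532
```

>>> carry_out(series=[[0, 0, 0.2, 0, 0, 0, 0.4], [0, 0, 0.4, 0, 0, 0, 0.4], [0, 0, 0.5, 0, 0, 0, 0.4], [0, 0, 0.6, 0, 0, 0, 0.4], [0, 0, 0.6, 0, 0, 0, 0.4], [0, 0, 0.6, 0, 0, 0, 0.4], [0, 0, 0.6, 0, 0, 0, 0.4], [0, 0, 0.6, 0, 0, 0, 0.4], [0, 0, 0.6, 0, 0, 0, 0.4], [0, 0, 0.4, 0, 0, 0, 0.4], [0, 0, 0, 0, 0, 0, 0.4]])

```text
t: 20.5
tool_pos: [0.4823, 0.1771, 0.1911]
tool_rot: [-3.133, -0.227, -0.006]
contact_force: [0.1, -0.6, -2.1]
opening: 0.0534
```

```bash
python3 look.py l9 .4809 .1765
```

```text
20.6 [0.481  0.1769 0.1886] yaw 0.1448 [ 3.1334e+00  2.2720e-01 -5.0000e-04] [ 0.2 -0.3 -1.3] 0.0532
```

View pics/l9.png

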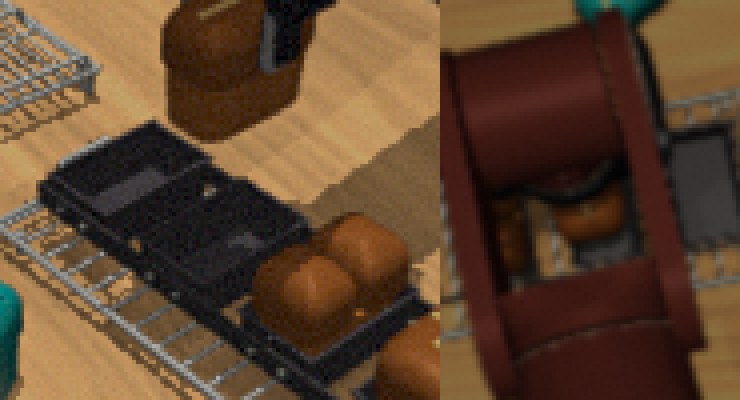

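>>> carry_out(series=[[0.07, -0.5, 0, 0, 0, -0.03, 0.4], [0.07, -0.9, 0, 0, 0, -0.03, 0.4], [0.07, -0.9, 0, 0, 0, -0.03, 0.4], [0.07, -0.9, 0, 0, 0, -0.03, 0.4], [0.07, -0.9, 0, 0, 0, -0.03, 0.4], [0.07, -0.9, 0, 0, 0, -0.03, 0.4], [0.07, -0.9, 0, 0, 0, -0.03, 0.4], [0.07, -0.9, 0, 0, 0, -0.03, 0.4], [0.07, -0.9, 0, 0, 0, -0.03, 0.4], [0.07, -0.9, 0, 0, 0, -0.03, 0.4], [0.07, -0.9, 0, 0, 0, -0.03, 0.4], [0.07, -0.9, 0, 0, 0, -0.03, 0.4]])

```text
t: 21.8
tool_pos: [0.5013, -0.0847, 0.1876]
tool_rot: [-3.137, -0.17, 0.003]
contact_force: [-0.3, -0.4, -1.4]
opening: 0.0534
```

>>> carry_out(series=[[0.07, -0.9, 0, 0, 0, -0.03, 0.4], [0.07, -0.9, 0, 0, 0, -0.03, 0.4], [0.07, -0.9, 0, 0, 0, -0.03, 0.4], [0.07, -0.9, 0, 0, 0, -0.03, 0.4], [0.07, -0.9, 0, 0, 0, -0.03, 0.4], [0.07, -0.9, 0, 0, 0, -0.03, 0.4], [0.07, -0.9, 0, 0, 0, 0, 0.4], [0.1, -0.9, 0, 0, 0, 0, 0.4], [0.1, -0.5, 0, 0, 0, 0, 0.4], [0, 0, 0, 0, 0, 0, 0.4], [0, 0, 0, 0, 0, 0, 0.4]])

```text
t: 22.9
tool_pos: [0.519, -0.2753, 0.1882]
tool_rot: [-3.137, -0.142, 0.002]
contact_force: [0.5, -0.2, -1.7]
opening: 0.0529
```

```bash
python3 look.py l10 .519 -.2758
```

```text
23.0 [ 0.5192 -0.2747  0.1885] yaw 0.0916 [-3.1375e+00 -1.4380e-01  9.0000e-04] [-0.1  0.2 -0.6] 0.0532
```

Down to 0.0735: -0.115 = -4.6 shares.

>>> carry_out(series=[[0, -0.03, -0.3, 0, 0, 0, 0.4], [0, 0, -0.6, 0, 0, 0, 0.4], [0, 0, -0.6, 0, 0, 0, 0.4], [0, 0, -0.6, 0, 0, 0, 0.4], [0, 0, -0.6, 0, 0, 0, 0.4], [0, 0, -0.6, 0, 0, 0, 0.4], [0, 0, -0.6, 0, 0, 0, 0.4], [0, 0, -0.4, 0, 0, 0, 0.4], [0, 0, -0.2, 0, 0, 0, 0.4], [0, 0, -0.1, 0, 0, 0, 0.4], [0, 0, 0, 0, 0, 0, 0.4], [0, 0, 0, 0, 0, 0, 0.4]])

```text
t: 24.2
tool_pos: [0.5199, -0.2767, 0.0746]
tool_rot: [3.137, 0.142, 0.002]
contact_force: [0.6, 0.8, -1.1]
opening: 0.053
```

```bash
python3 look.py l11 .519 -.2758
```

```text
24.3 [ 0.5199 -0.2767  0.0747] yaw 0.0908 [3.1374e+00 1.4260e-01 2.0000e-03] [-0.1 -0.5 -1.8] 0.0532
```

View pics/l11.png

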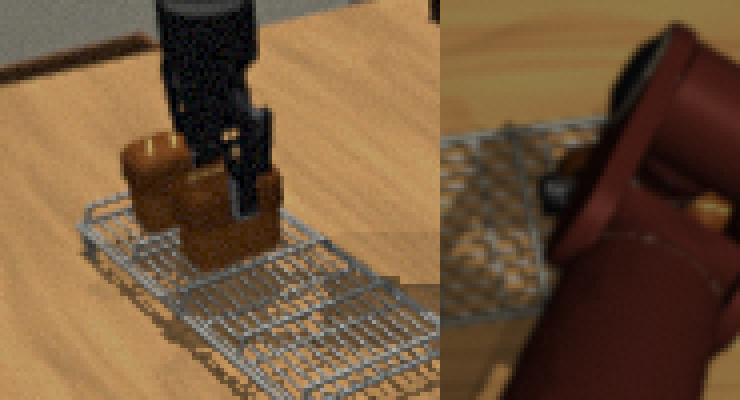

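>>> carry_out(series=[[0, 0.02, -0.08, 0, 0, 0, 0.4], [0, 0, -0.06, 0, 0, 0, 0.4], [0, 0, 0, 0, 0, 0, 0.4], [0, 0, 0, 0, 0, 0, 0.4]])

```text
t: 24.7
tool_pos: [0.5194, -0.2758, 0.0702]
tool_rot: [-3.138, -0.143, 0.0]
contact_force: [0.8, 0.5, -1.6]
opening: 0.0532
```

>>> carry_out(series=[[0, 0, -0.06, 0, 0, 0, 0.4], [0, 0, 0, 0, 0, 0, 0.4], [0, 0, 0, 0, 0, 0, 0.4]])

```text
t: 25.0
tool_pos: [0.5196, -0.276, 0.0702]
tool_rot: [-3.138, -0.143, 0.0]
contact_force: [-3.2, 0.7, 5.6]
opening: 0.0533
```

>>> carry_out(series=[[0, 0, 0, 0, 0, 0, 0.66], [0, 0, 0, 0, 0, 0, 0.7], [0, 0, 0, 0, 0, 0, 0.8], [0, 0, 0, 0, 0, 0, 0.85], [0, 0, 0, 0, 0, 0, 0.85], [0, 0, 0.3, 0, 0, 0, 0.85], [0, 0, 0.5, 0, 0, 0, 0.85], [0, 0, 0.8, 0, 0, 0, 0.85], [0, 0, 0.8, 0, 0, 0, 0.85], [0, 0, 0.8, 0, 0, 0, 0.85], [0, 0, 0.8, 0, 0, 0, 0.85], [0, 0, 0.6, 0, 0, 0, 0.85]])

```text
t: 26.2
tool_pos: [0.5201, -0.2763, 0.1869]
tool_rot: [3.136, 0.142, 0.004]
contact_force: [0.2, 0.2, 0.4]
opening: 0.0725
```

```bash
python3 look.py l12 .519 -.2758
```

```text
26.3 [ 0.521  -0.2769  0.1878] yaw 0.0908 [3.1344 0.1424 0.008 ] [-0.5 -1.   0.5] 0.0724
```

View pics/l12.png

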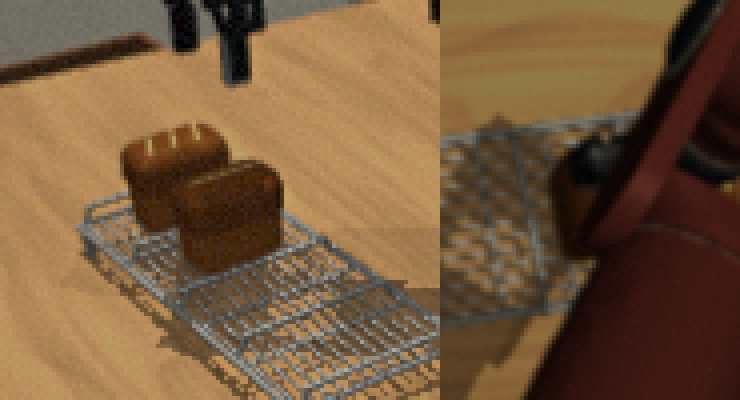

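>>> carry_out(series=[[-0.09, 0.9, 0, 0, 0, 0.02, 0.85], [-0.09, 0.9, 0, 0, 0, 0.02, 0.85], [-0.09, 0.9, 0, 0, 0, 0.02, 0.85], [-0.09, 0.9, 0, 0, 0, 0.02, 0.85], [-0.09, 0.9, 0, 0, 0, 0.02, 0.85], [-0.09, 0.9, 0, 0, 0, 0.02, 0.85], [-0.09, 0.9, 0, 0, 0, 0.02, 0.85], [-0.09, 0.9, 0, 0, 0, 0.02, 0.85], [-0.09, 0.9, 0, 0, 0, 0.02, 0.85], [-0.09, 0.9, 0, 0, 0, 0.02, 0.85], [-0.09, 0.9, 0, 0, 0, 0.02, 0.85], [-0.09, 0.9, 0, 0, 0, 0.02, 0.85]])

```text
t: 27.5
tool_pos: [0.4908, -0.0039, 0.1821]
tool_rot: [-3.135, -0.181, 0.004]
contact_force: [0.3, 0.0, -0.7]
opening: 0.0724
```

>>> carry_out(series=[[-0.08, 0.9, 0, 0, 0, 0.03, 0.85], [-0.08, 0.9, 0, 0, 0, 0.03, 0.85], [-0.08, 0.9, 0, 0, 0, 0.03, 0.85], [-0.08, 0.9, 0, 0, 0, 0.03, 0.85], [-0.08, 0.9, 0, 0, 0, 0.03, 0.85], [-0.08, 0.9, 0, 0, 0, 0.03, 0.85], [-0.08, 0.9, 0, 0, 0, 0.03, 0.85], [-0.08, 0.9, 0, 0, 0, 0.03, 0.85], [-0.08, 0.9, 0, 0, 0, 0.03, 0.85], [-0.08, 0.9, 0, 0, 0, 0.03, 0.85], [0, 0, 0, 0, 0, 0, 0.85], [0, 0, 0, 0, 0, 0, 0.85]])

```text
t: 28.7
tool_pos: [0.4711, 0.2194, 0.1825]
tool_rot: [3.132, 0.23, -0.004]
contact_force: [0.4, 0.3, 0.0]
opening: 0.0728
```

```bash
python3 look.py l13 .4681 .2635
```

```text
28.8 [0.4718 0.2187 0.183 ] yaw 0.1445 [ 3.1329e+00  2.2680e-01 -2.1000e-03] [ 0.4 -0.3  0.5] 0.0726
```

>>> carry_out(series=[[-0.08, 0.9, 0, 0, 0, 0, 0.85], [-0.08, 0.89, 0, 0, 0, 0, 0.85], [0, 0, -0.6, 0, 0, 0, 0.85], [0, 0, -0.6, 0, 0, 0, 0.85], [0, 0, -0.6, 0, 0, 0, 0.85], [0, 0, -0.3, 0, 0, 0, 0.85], [0, 0, 0, 0, 0, 0, 0.85], [0, 0, 0, 0, 0, 0, 0.85]])

```text
t: 29.6
tool_pos: [0.4685, 0.2635, 0.1311]
tool_rot: [3.133, 0.226, -0.001]
contact_force: [0.5, -0.2, 0.5]
opening: 0.0729
```

```bash
python3 look.py l14 .4681 .2635
```

```text
29.7 [0.469  0.2639 0.1321] yaw 0.1445 [-3.133e+00 -2.268e-01 -2.200e-03] [-0.2 -0.1  0.1] 0.0728
```

View pics/l14.png

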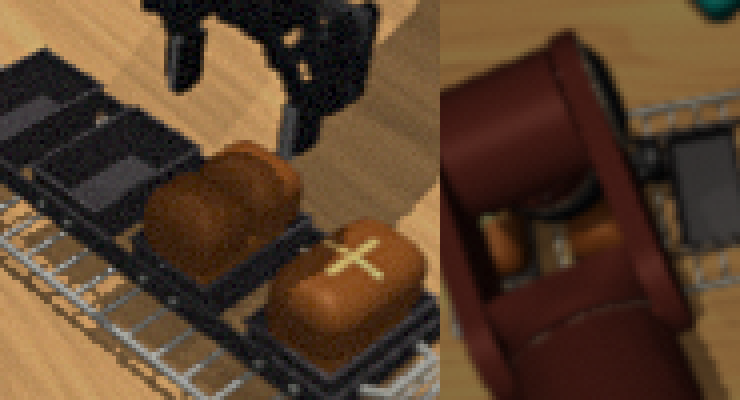

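>>> carry_out(series=[[0, 0, -0.5, 0, 0, 0, 0.85], [0, 0, -0.5, 0, 0, 0, 0.85], [0, 0, -0.5, 0, 0, 0, 0.85], [0, 0, -0.5, 0, 0, 0, 0.85], [0, 0, -0.4, 0, 0, 0, 0.85], [0, 0, -0.2, 0, 0, 0, 0.85], [0, 0, -0.2, 0, 0, 0, 0.85], [0, 0, 0, 0, 0, 0, 0.85], [0, 0, 0, 0, 0, 0, 0.85]])

```text
t: 30.6
tool_pos: [0.4687, 0.264, 0.0617]
tool_rot: [-3.133, -0.227, -0.001]
contact_force: [0.7, -1.1, -0.3]
opening: 0.073
```

>>> carry_out(series=[[0, 0, 0, 0, 0, 0, 0.6], [0, 0, 0, 0, 0, 0, 0.5], [0, 0, 0, 0, 0, 0, 0.4], [0, 0, 0, 0, 0, 0, 0.4], [0, 0, 0, 0, 0, 0, 0.4], [0, 0, 0, 0, 0, 0, 0.4]])

```text
t: 31.2
tool_pos: [0.4691, 0.2641, 0.0622]
tool_rot: [-3.133, -0.227, -0.002]
contact_force: [-0.0, -1.3, 5.0]
opening: 0.0534
```

>>> carry_out(series=[[0, 0, 0.2, 0, 0, 0, 0.4], [0, 0, 0.4, 0, 0, 0, 0.4], [0, 0, 0.5, 0, 0, 0, 0.4], [0, 0, 0.6, 0, 0, 0, 0.4], [0, 0, 0.6, 0, 0, 0, 0.4], [0, 0, 0.6, 0, 0, 0, 0.4], [0, 0, 0.6, 0, 0, 0, 0.4], [0, 0, 0.6, 0, 0, 0, 0.4], [0, 0, 0.6, 0, 0, 0, 0.4], [0, 0, 0.4, 0, 0, 0, 0.4], [0, 0, 0, 0, 0, 0, 0.4]])

```text
t: 32.3
tool_pos: [0.4695, 0.2643, 0.1911]
tool_rot: [-3.132, -0.227, -0.005]
contact_force: [-0.9, -0.1, -1.0]
opening: 0.0535
```

```bash
python3 look.py l15 .4681 .2635
```

```text
32.4 [0.4683 0.2638 0.1886] yaw 0.1448 [ 3.1333e+00  2.2720e-01 -5.0000e-04] [ 0.3  0.1 -1.6] 0.053
```

View pics/l15.png

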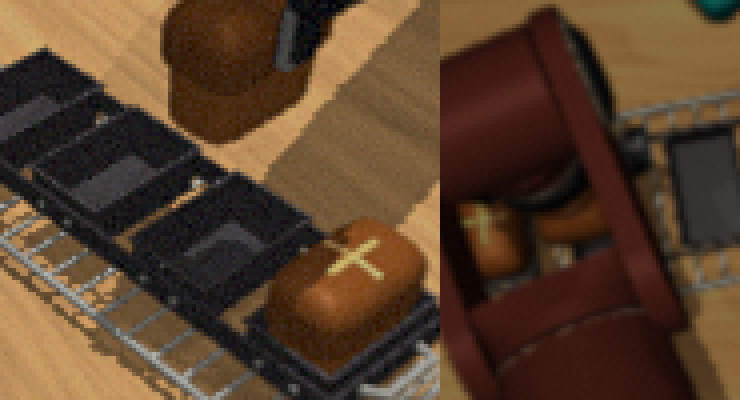

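>>> carry_out(series=[[0.08, -0.5, 0, 0, 0, -0.03, 0.4], [0.08, -0.9, 0, 0, 0, -0.03, 0.4], [0.08, -0.9, 0, 0, 0, -0.03, 0.4], [0.08, -0.9, 0, 0, 0, -0.03, 0.4], [0.08, -0.9, 0, 0, 0, -0.03, 0.4], [0.08, -0.9, 0, 0, 0, -0.03, 0.4], [0.08, -0.9, 0, 0, 0, -0.03, 0.4], [0.08, -0.9, 0, 0, 0, -0.03, 0.4], [0.08, -0.9, 0, 0, 0, -0.03, 0.4], [0.08, -0.9, 0, 0, 0, -0.03, 0.4], [0.08, -0.9, 0, 0, 0, -0.03, 0.4], [0.08, -0.9, 0, 0, 0, -0.03, 0.4]])

```text
t: 33.6
tool_pos: [0.4915, 0.0023, 0.1876]
tool_rot: [-3.137, -0.17, 0.003]
contact_force: [0.2, 0.2, -0.8]
opening: 0.0533
```

>>> carry_out(series=[[0.08, -0.9, 0, 0, 0, -0.03, 0.4], [0.08, -0.9, 0, 0, 0, -0.03, 0.4], [0.08, -0.9, 0, 0, 0, -0.03, 0.4], [0.08, -0.9, 0, 0, 0, -0.03, 0.4], [0.08, -0.9, 0, 0, 0, -0.03, 0.4], [0.08, -0.9, 0, 0, 0, -0.03, 0.4], [0.08, -0.9, 0, 0, 0, 0, 0.4], [0.1, -0.9, 0, 0, 0, 0, 0.4], [0.1, -0.5, 0, 0, 0, 0, 0.4], [0, 0, 0, 0, 0, 0, 0.4], [0, 0, 0, 0, 0, 0, 0.4]])

```text
t: 34.7
tool_pos: [0.5109, -0.1883, 0.1882]
tool_rot: [-3.137, -0.142, 0.002]
contact_force: [-1.2, 0.0, -1.3]
opening: 0.0533
```

```bash
python3 look.py l16 .511 -.1882
```

```text
34.8 [ 0.5112 -0.1877  0.1885] yaw 0.0916 [-3.1377e+00 -1.4380e-01  8.0000e-04] [ 1.  -0.3 -1.1] 0.0533
```

>>> carry_out(series=[[0, 0, -0.3, 0, 0, 0, 0.4], [0, 0, -0.6, 0, 0, 0, 0.4], [0, 0, -0.6, 0, 0, 0, 0.4], [0, 0, -0.6, 0, 0, 0, 0.4], [0, 0, -0.6, 0, 0, 0, 0.4], [0, 0, -0.6, 0, 0, 0, 0.4], [0, 0, -0.6, 0, 0, 0, 0.4], [0, 0, -0.4, 0, 0, 0, 0.4], [0, 0, -0.2, 0, 0, 0, 0.4], [0, 0, -0.1, 0, 0, 0, 0.4], [0, 0, 0, 0, 0, 0, 0.4], [0, 0, 0, 0, 0, 0, 0.4]])

```text
t: 36.0
tool_pos: [0.512, -0.1889, 0.0746]
tool_rot: [3.138, 0.143, 0.002]
contact_force: [0.1, 1.0, -1.2]
opening: 0.0535
```

>>> carry_out(series=[[0, 0.02, -0.08, 0, 0, 0, 0.4], [0, 0, -0.06, 0, 0, 0, 0.4], [0, 0, 0, 0, 0, 0, 0.4], [0, 0, 0, 0, 0, 0, 0.4]])

```text
t: 36.4
tool_pos: [0.5114, -0.1881, 0.0703]
tool_rot: [3.138, 0.143, 0.0]
contact_force: [0.2, 0.2, -1.2]
opening: 0.0532
```

>>> carry_out(series=[[0, 0, -0.06, 0, 0, 0, 0.4], [0, 0, 0, 0, 0, 0, 0.4], [0, 0, 0, 0, 0, 0, 0.4]])

```text
t: 36.7
tool_pos: [0.5117, -0.1883, 0.0702]
tool_rot: [3.138, 0.143, 0.0]
contact_force: [-3.0, 0.7, 6.7]
opening: 0.0532
```

```bash
python3 look.py l17 .511 -.1882
```

```text
36.8 [ 0.5116 -0.1882  0.0702] yaw 0.091 [3.1383 0.1429 0.    ] [-3.8  0.5  5.8] 0.0535
```

View pics/l17.png

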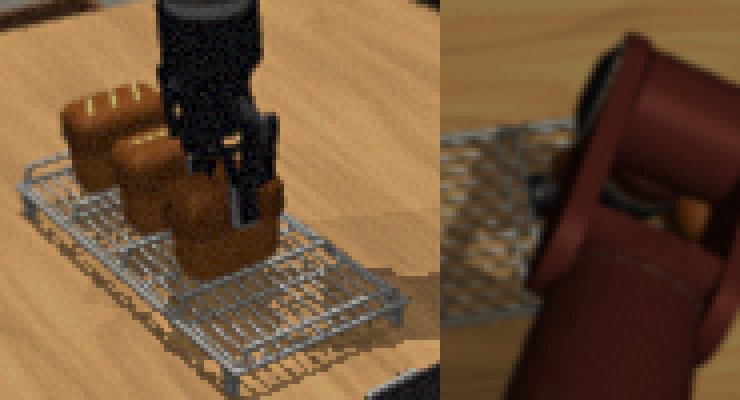

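>>> carry_out(series=[[0, 0, 0, 0, 0, 0, 0.66], [0, 0, 0, 0, 0, 0, 0.7], [0, 0, 0, 0, 0, 0, 0.8], [0, 0, 0, 0, 0, 0, 0.85], [0, 0, 0, 0, 0, 0, 0.85], [0, 0, 0.3, 0, 0, 0, 0.85], [0, 0, 0.5, 0, 0, 0, 0.85], [0, 0, 0.8, 0, 0, 0, 0.85], [0, 0, 0.8, 0, 0, 0, 0.85], [0, 0, 0.8, 0, 0, 0, 0.85], [0, 0, 0.8, 0, 0, 0, 0.85], [0, 0, 0.6, 0, 0, 0, 0.85]])

```text
t: 38.0
tool_pos: [0.5121, -0.1885, 0.1868]
tool_rot: [3.137, 0.143, 0.004]
contact_force: [1.0, -0.5, 0.3]
opening: 0.0727
```

>>> carry_out(series=[[-0.1, 0.9, 0, 0, 0, 0.02, 0.85], [-0.1, 0.9, 0, 0, 0, 0.02, 0.85], [-0.1, 0.9, 0, 0, 0, 0.02, 0.85], [-0.1, 0.9, 0, 0, 0, 0.02, 0.85], [-0.1, 0.9, 0, 0, 0, 0.02, 0.85], [-0.1, 0.9, 0, 0, 0, 0.02, 0.85], [-0.1, 0.9, 0, 0, 0, 0.02, 0.85], [-0.1, 0.9, 0, 0, 0, 0.02, 0.85], [-0.1, 0.9, 0, 0, 0, 0.02, 0.85], [-0.1, 0.9, 0, 0, 0, 0.02, 0.85], [-0.1, 0.9, 0, 0, 0, 0.02, 0.85], [-0.1, 0.9, 0, 0, 0, 0.02, 0.85]])

```text
t: 39.2
tool_pos: [0.4813, 0.0828, 0.1846]
tool_rot: [3.136, 0.18, 0.001]
contact_force: [0.7, -0.8, 0.1]
opening: 0.0725
```

>>> carry_out(series=[[-0.1, 0.9, 0, 0, 0, 0.03, 0.85], [-0.1, 0.9, 0, 0, 0, 0.03, 0.85], [-0.1, 0.9, 0, 0, 0, 0.03, 0.85], [-0.1, 0.9, 0, 0, 0, 0.03, 0.85], [-0.1, 0.9, 0, 0, 0, 0.03, 0.85], [-0.1, 0.9, 0, 0, 0, 0.03, 0.85], [-0.1, 0.9, 0, 0, 0, 0.03, 0.85], [-0.1, 0.9, 0, 0, 0, 0.03, 0.85], [-0.1, 0.9, 0, 0, 0, 0.03, 0.85], [-0.1, 0.9, 0, 0, 0, 0.03, 0.85], [0, 0, 0, 0, 0, 0, 0.85], [0, 0, 0, 0, 0, 0, 0.85]])

```text
t: 40.4
tool_pos: [0.4563, 0.307, 0.1842]
tool_rot: [3.133, 0.229, 0.0]
contact_force: [0.6, 0.3, 0.3]
opening: 0.0724
```

```bash
python3 look.py l18 .4554 .3506
python3 - <<'E'
from h import *
P=ctrl.get_image("scene"); cv2.imwrite("pics/s18.png",P["frame"])
E
```

```text
40.5 [0.4566 0.3063 0.184 ] yaw 0.1442 [3.1332e+00 2.2630e-01 4.0000e-04] [-0.  -1.1  1. ] 0.0726
```

View pics/s18.png

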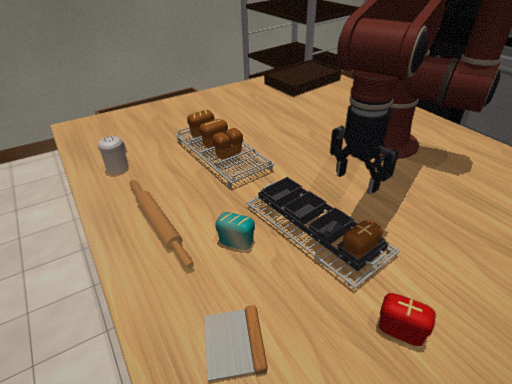

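>>> carry_out(series=[[-0.03, 0.89, 0, 0, 0, 0, 0.85], [-0.03, 0.88, 0, 0, 0, 0, 0.85], [0, 0, -0.6, 0, 0, 0, 0.85], [0, 0, -0.6, 0, 0, 0, 0.85], [0, 0, -0.6, 0, 0, 0, 0.85], [0, 0, -0.3, 0, 0, 0, 0.85], [0, 0, 0, 0, 0, 0, 0.85], [0, 0, 0, 0, 0, 0, 0.85]])

```text
t: 41.35
tool_pos: [0.455, 0.3508, 0.1311]
tool_rot: [3.133, 0.226, -0.001]
contact_force: [-0.7, -0.6, -0.1]
opening: 0.0729
```

```bash
python3 look.py l19 .4554 .3506
```

```text
41.45 [0.4555 0.3513 0.1322] yaw 0.1445 [-3.1328e+00 -2.2680e-01 -2.1000e-03] [-0.8 -0.2 -0.2] 0.0726
```

View pics/l19.png

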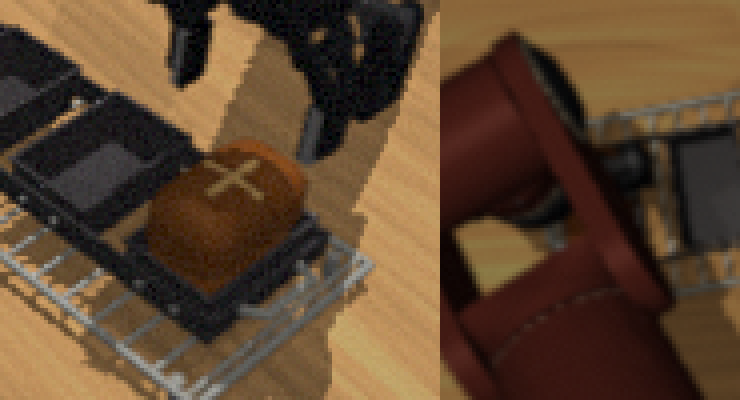

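>>> carry_out(series=[[0, 0, -0.5, 0, 0, 0, 0.85], [0, 0, -0.5, 0, 0, 0, 0.85], [0, 0, -0.5, 0, 0, 0, 0.85], [0, 0, -0.5, 0, 0, 0, 0.85], [0, 0, -0.4, 0, 0, 0, 0.85], [0, 0, -0.2, 0, 0, 0, 0.85], [0, 0, -0.2, 0, 0, 0, 0.85], [0, 0, 0, 0, 0, 0, 0.85], [0, 0, 0, 0, 0, 0, 0.85]])

```text
t: 42.35
tool_pos: [0.4552, 0.3513, 0.0617]
tool_rot: [-3.133, -0.227, -0.001]
contact_force: [-0.1, -0.1, -0.5]
opening: 0.0726
```

>>> carry_out(series=[[0, 0, 0, 0, 0, 0, 0.6], [0, 0, 0, 0, 0, 0, 0.5], [0, 0, 0, 0, 0, 0, 0.4], [0, 0, 0, 0, 0, 0, 0.4], [0, 0, 0, 0, 0, 0, 0.4], [0, 0, 0, 0, 0, 0, 0.4]])

```text
t: 42.95
tool_pos: [0.4556, 0.3515, 0.0622]
tool_rot: [-3.133, -0.227, -0.002]
contact_force: [0.2, -0.4, 5.8]
opening: 0.0533
```

>>> carry_out(series=[[0, 0, 0.2, 0, 0, 0, 0.4], [0, 0, 0.4, 0, 0, 0, 0.4], [0, 0, 0.5, 0, 0, 0, 0.4], [0, 0, 0.6, 0, 0, 0, 0.4], [0, 0, 0.6, 0, 0, 0, 0.4], [0, 0, 0.6, 0, 0, 0, 0.4], [0, 0, 0.6, 0, 0, 0, 0.4], [0, 0, 0.6, 0, 0, 0, 0.4], [0, 0, 0.6, 0, 0, 0, 0.4], [0, 0, 0.4, 0, 0, 0, 0.4], [0, 0, 0, 0, 0, 0, 0.4]])

```text
t: 44.05
tool_pos: [0.4559, 0.3517, 0.1912]
tool_rot: [-3.132, -0.227, -0.005]
contact_force: [-0.1, -0.4, -0.9]
opening: 0.053
```

```bash
python3 look.py l20 .4554 .3506
```

```text
44.15 [0.4548 0.3511 0.1886] yaw 0.1448 [ 3.1332e+00  2.2720e-01 -5.0000e-04] [-0.  -0.1 -0.7] 0.0532
```

View pics/l20.png

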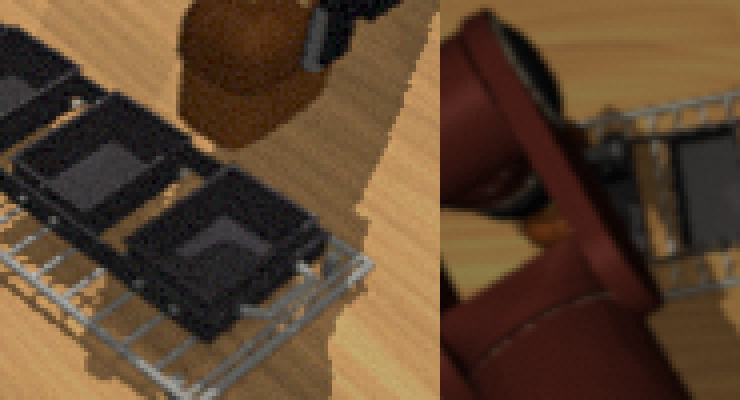

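>>> carry_out(series=[[0.09, -0.5, 0, 0, 0, -0.03, 0.4], [0.09, -0.9, 0, 0, 0, -0.03, 0.4], [0.09, -0.9, 0, 0, 0, -0.03, 0.4], [0.09, -0.9, 0, 0, 0, -0.03, 0.4], [0.09, -0.9, 0, 0, 0, -0.03, 0.4], [0.09, -0.9, 0, 0, 0, -0.03, 0.4], [0.09, -0.9, 0, 0, 0, -0.03, 0.4], [0.09, -0.9, 0, 0, 0, -0.03, 0.4], [0.09, -0.9, 0, 0, 0, -0.03, 0.4], [0.09, -0.9, 0, 0, 0, -0.03, 0.4], [0.09, -0.9, 0, 0, 0, -0.03, 0.4], [0.09, -0.9, 0, 0, 0, -0.03, 0.4]])

```text
t: 45.35
tool_pos: [0.4811, 0.0895, 0.1876]
tool_rot: [3.137, 0.17, -0.003]
contact_force: [0.1, -0.0, -1.5]
opening: 0.0531
```

>>> carry_out(series=[[0.09, -0.9, 0, 0, 0, -0.03, 0.4], [0.09, -0.9, 0, 0, 0, -0.03, 0.4], [0.09, -0.9, 0, 0, 0, -0.03, 0.4], [0.09, -0.9, 0, 0, 0, -0.03, 0.4], [0.09, -0.9, 0, 0, 0, -0.03, 0.4], [0.09, -0.9, 0, 0, 0, -0.03, 0.4], [0.09, -0.9, 0, 0, 0, 0, 0.4], [0.1, -0.9, 0, 0, 0, 0, 0.4], [0.1, -0.5, 0, 0, 0, 0, 0.4], [0, 0, 0, 0, 0, 0, 0.4], [0, 0, 0, 0, 0, 0, 0.4]])

```text
t: 46.45
tool_pos: [0.5022, -0.1011, 0.1882]
tool_rot: [-3.137, -0.142, 0.002]
contact_force: [0.3, -0.2, -1.4]
opening: 0.0534
```

```bash
python3 look.py l21 .5031 -.1005
```

```text
46.55 [ 0.5024 -0.1006  0.1885] yaw 0.0917 [-3.1377e+00 -1.4390e-01  9.0000e-04] [ 0.3 -0.1 -1.5] 0.0533
```

>>> carry_out(series=[[0.02, 0, -0.3, 0, 0, 0, 0.4], [0, 0, -0.6, 0, 0, 0, 0.4], [0, 0, -0.6, 0, 0, 0, 0.4], [0, 0, -0.6, 0, 0, 0, 0.4], [0, 0, -0.6, 0, 0, 0, 0.4], [0, 0, -0.6, 0, 0, 0, 0.4], [0, 0, -0.6, 0, 0, 0, 0.4], [0, 0, -0.4, 0, 0, 0, 0.4], [0, 0, -0.2, 0, 0, 0, 0.4], [0, 0, -0.1, 0, 0, 0, 0.4], [0, 0, 0, 0, 0, 0, 0.4], [0, 0, 0, 0, 0, 0, 0.4]])

```text
t: 47.75
tool_pos: [0.5037, -0.1015, 0.0746]
tool_rot: [3.138, 0.143, 0.002]
contact_force: [-0.1, 0.2, -0.4]
opening: 0.0534
```

>>> carry_out(series=[[0, 0.02, -0.08, 0, 0, 0, 0.4], [0, 0, -0.06, 0, 0, 0, 0.4], [0, 0, 0, 0, 0, 0, 0.4], [0, 0, 0, 0, 0, 0, 0.4]])

```text
t: 48.15
tool_pos: [0.5032, -0.1008, 0.0703]
tool_rot: [3.138, 0.143, 0.0]
contact_force: [0.2, 0.2, -1.5]
opening: 0.0534
```

>>> carry_out(series=[[0, 0, -0.06, 0, 0, 0, 0.4], [0, 0, 0, 0, 0, 0, 0.4], [0, 0, 0, 0, 0, 0, 0.4]])

```text
t: 48.45
tool_pos: [0.5035, -0.101, 0.0702]
tool_rot: [3.138, 0.143, -0.0]
contact_force: [-2.6, 0.6, 6.2]
opening: 0.0533
```

```bash
python3 look.py l22 .5031 -.1005
```

```text
48.55 [ 0.5034 -0.101   0.0702] yaw 0.0911 [ 3.1383  0.143  -0.    ] [-4.5  0.5  6.5] 0.0534
```

View pics/l22.png

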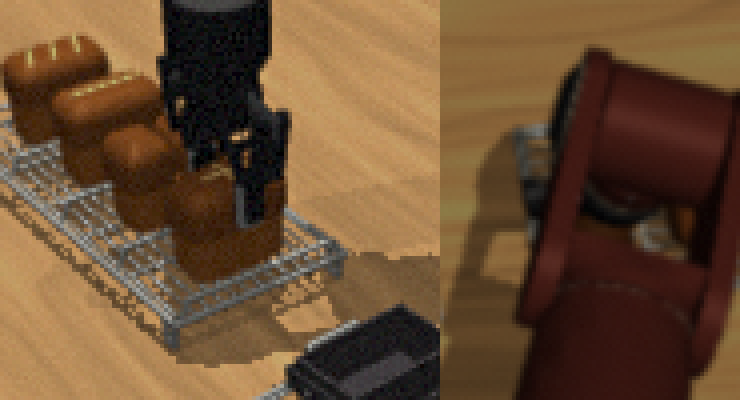

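Release, rise, and move clear to the left so both cameras see the rack.

>>> carry_out(series=[[0, 0, 0, 0, 0, 0, 0.66], [0, 0, 0, 0, 0, 0, 0.7], [0, 0, 0, 0, 0, 0, 0.8], [0, 0, 0, 0, 0, 0, 0.85], [0, 0, 0, 0, 0, 0, 0.85], [0, 0, 0.3, 0, 0, 0, 0.85], [0, 0, 0.5, 0, 0, 0, 0.85], [0, 0, 0.8, 0, 0, 0, 0.85], [0, 0, 0.8, 0, 0, 0, 0.85], [0, 0, 0.8, 0, 0, 0, 0.85], [0, 0, 0.8, 0, 0, 0, 0.85], [0, 0, 0.6, 0, 0, 0, 0.85]])

```text
t: 49.75
tool_pos: [0.5039, -0.1011, 0.1867]
tool_rot: [3.137, 0.143, 0.005]
contact_force: [0.1, -0.9, -0.3]
opening: 0.0728
```

>>> carry_out(series=[[-0.1, 0.9, 0, 0, 0, 0, 0.85], [-0.1, 0.9, 0, 0, 0, 0, 0.85], [-0.1, 0.9, 0, 0, 0, 0, 0.85], [-0.1, 0.9, 0, 0, 0, 0, 0.85], [-0.1, 0.9, 0, 0, 0, 0, 0.85], [-0.1, 0.9, 0, 0, 0, 0, 0.85], [-0.1, 0.9, 0, 0, 0, 0, 0.85], [-0.1, 0.9, 0, 0, 0, 0, 0.85], [-0.1, 0.9, 0, 0, 0, 0, 0.85], [-0.1, 0.9, 0, 0, 0, 0, 0.85], [-0.1, 0.9, 0, 0, 0, 0, 0.85], [0, 0, 0, 0, 0, 0, 0.85]])

```text
t: 50.95
tool_pos: [0.4754, 0.1485, 0.1845]
tool_rot: [-3.137, -0.147, -0.001]
contact_force: [0.4, -1.0, 0.5]
opening: 0.0726
```

```bash
cat > fin.py <<'E'
from fit import *
import sys
rk=rack.copy(); ims=[]
for n,w,h,z in(("scene",130,110,3),("top",130,110,3)):
    P=ctrl.get_image(n)
    for nm,y in(("cross",.132),("twin",.044),("long",-.044),("three",-.132)):
        e=tf(rk,[[0,y,.07]])[0]; pe=proj(P,e)[0]
        ms=ctrl.trace(P,"loaf_"+nm)
        for m in ms[:2]:
            c=np.array(np.nonzero(m["mask"])).mean(1)[::-1]
            if np.hypot(*(c-pe))<25: print(n,nm,round(m["p"],2),"mask-expected px",(c-pe).round(1))
    c=proj(P,tf(rk,[[0,0,.06]]))[0]; x,y0=int(c[0]-w/2),int(c[1]-h/2)
    a=cv2.resize(P["frame"][y0:y0+h,x:x+w],None,fx=z,fy=z,interpolation=3)
    def line(pts,col):
        uv=((proj(P,pts)-[x,y0]+.5)*z-.5); cv2.polylines(a,[(uv*16).astype(np.int32)],False,col,1,cv2.LINE_AA,4)
    for y in(.132,.044,-.044,-.132): line(tf(rk,[[u,y+v,.07] for u,v in((-.045,-.027),(.045,-.027),(.045,.027),(-.045,.027),(-.045,-.027))]),(255,255,0))
    ims.append(a)
cv2.imwrite("pics/"+sys.argv[1],np.hstack(ims))
E
python3 fin.py fin.png | grep mask
```

```text
scene cross 0.86 mask-expected px [0.3 0.3]
scene twin 0.82 mask-expected px [-1.3 -1.9]
scene long 0.8 mask-expected px [-1.8 -1.6]
scene long 0.72 mask-expected px [12.7  9.1]
scene three 0.95 mask-expected px [-1.6 -1.9]
top cross 0.92 mask-expected px [ 0.4 -1. ]
top twin 0.73 mask-expected px [ 0.1 -0.9]
top long 0.96 mask-expected px [ 0.4 -0.5]
top three 0.58 mask-expected px [ 0.3 -0.3]
```

View pics/fin.png

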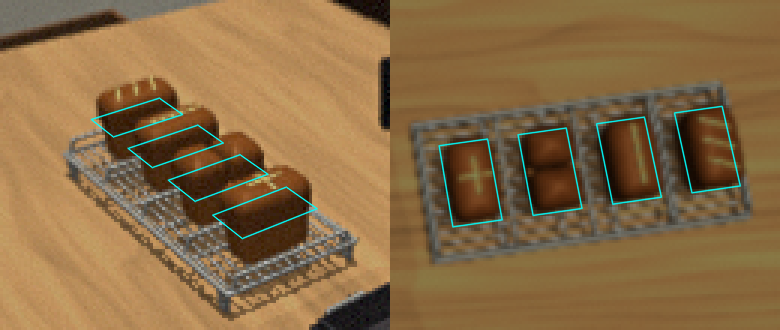

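```bash
python3 -c "
from station import ctrl
print(ctrl.finish_job())"
```

```text
the job is handed in; nothing more can be done
None
```

All four loaves are on the cooling rack, one to a lane. From left to right they stand cross, twin, long, three, the same order as in the tins. I lifted each one straight out. I lowered each until the force reading showed about 4–7 N of contact with the wire, and only then opened the fingers.

In the last pictures from both cameras, all four stand upright along their lanes. Each is within about 1–2 pixels of its lane middle, a few millimetres at most, which is about as well as the calibration allows. The gripper was well clear of everything. I handed the job in at about 51 s, and left the red and turquoise look-alikes alone.

Two readings were less clean:
- **Closing on each loaf:** I saw about 5 N of upward force, probably the fingertips or loaf settling against the tin. It was gone once the loaf was lifted.
- **Final check:** the trained network gave a second, weaker match for the long loaf. It lay next to the first and looks to be the neighbouring twin loaf.

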